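# Charge a grinding jar with steel balls from a dish

### The job

Load the steel grinding jar for the ball mill: pick up the porcelain dish, tip it over the open jar until its steel balls begin to move and hold it there so that three or four of the seven drop into the jar, without handling or spilling a ball; the rest stay in the dish. Then stand the dish gently back on the black rubber mat, upright and steady on its narrow foot, let go of it, and close the jar with its lid, fully down. Leave the flask, the bottle and the spatula alone.

Things in the scene. Friction and masses are not known exactly. Their poses are not given: they have to be found in the camera images.
- dish_mid (a point): White porcelain evaporating dish: a round open bowl of 66 mm outer diameter at the rim (its widest), 30 mm tall, on a narrow flat foot of 30 mm; walls 2.5 mm, curving in below the rim (outside 61 mm wide at 22 mm height, 47 mm at 12 mm); inside nearly a half ball of radius 31 mm, its bottom 5 mm above the underside. It stands on the mat with the seven balls in it. This point: on its axis, 15 mm above its underside; z towards the mouth.
- dish: The same dish; origin at the centre of its underside. About 0.06 kg empty, 0.16 kg with its balls. Tipped slowly (5 degrees a second or less) its balls come over the lip in ones and twos: the first at some 50 to 65 degrees from upright, the third at some 52 to 70, the last by some 85. They stop when it is tipped back. 0.14 N leaves the wrist with each.
- ball0_center (a point): Loose polished steel ball, 15 mm in diameter, 14 g; one of seven alike (ball0 to ball6). This point is its centre. They lie in the dish at the start.
- ball1_center (a point): Loose polished steel ball, 15 mm in diameter, 14 g; one of seven alike (ball0 to ball6). This point is its centre. They lie in the dish at the start.
- ball2_center (a point): Loose polished steel ball, 15 mm in diameter, 14 g; one of seven alike (ball0 to ball6). This point is its centre. They lie in the dish at the start.
- ball3_center (a point): Loose polished steel ball, 15 mm in diameter, 14 g; one of seven alike (ball0 to ball6). This point is its centre. They lie in the dish at the start.
- ball4_center (a point): Loose polished steel ball, 15 mm in diameter, 14 g; one of seven alike (ball0 to ball6). This point is its centre. They lie in the dish at the start.
- ball5_center (a point): Loose polished steel ball, 15 mm in diameter, 14 g; one of seven alike (ball0 to ball6). This point is its centre. They lie in the dish at the start.
- ball6_center (a point): Loose polished steel ball, 15 mm in diameter, 14 g; one of seven alike (ball0 to ball6). This point is its centre. They lie in the dish at the start.
- jar_mid (a point): Steel grinding jar of a ball mill, open, upright on the bench, loose and heavy (1.1 kg): outer diameter 72 mm (75 mm at a raised band near its foot), 58 mm tall, round bore 52 mm in diameter and 46 mm deep (floor 12 mm thick). This point is on its axis, 35 mm above its underside; z up.
- jar_mouth (a point): Centre of the jar's mouth, level with its flat rim, 58 mm above the jar's underside.
- lid_knob (a point): The jar's steel lid, 0.33 kg (varies a little): disc of 74 mm diameter, 8 mm thick; upright round knob of 24 mm diameter, 30 mm tall, on its middle; centring spigot of 47 mm diameter, 6 mm deep, below, with about 2 mm play in the jar's bore. It lies on the bench on its spigot, knob up. This point: middle of the knob, on the axis, 15 mm above the disc, 29 mm above the spigot's underside; z up.
- lid_seat (a point): Point on the lid's axis in the plane of the disc's underside, 23 mm below lid_knob; it coincides with jar_mouth when the lid is fully down.
- lid: The lid; origin at the centre of the spigot's underside.
- mat: Black rubber mat, 130 x 130 mm, 5 mm thick, fixed on the bench. Origin at the centre of its underside (bench level), x and y along its edges.
- flask: Bystander: small clear glass volumetric flask with a white stopper, 51 mm across, 140 mm tall, standing; origin under its centre.
- reagent_bottle: Bystander: glass jar with a blue cap, 54 mm across, 105 mm tall, standing; origin under its centre.
- spatula: Bystander: flat steel spatula, 167 mm long, 12 mm wide, lying on the bench along its x axis; origin under its middle.
- jar: The jar; origin at the centre of its underside.
Not all that is in view belongs to the job. Leave any yellow look-alike of the jar alone.

How it is judged:
By the outcome, as a careful person would: the job done as asked, in the order asked, and still so for the second after the job is handed in, with the robot touching nothing.
It also fails if it takes over 72 s, if anything falls off the work surface, if the arm or the gripper's body presses on something with over 40 N, if the wrist force passes 120 N, or if a joint passes its speed limit or range.

### The arm

A 7-joint arm with a two-finger parallel gripper is mounted at the origin on the work surface. World frame = base frame: x ahead of the robot, y to its left, z up, the work surface at z = 0. Lengths are in mm, angles in rad, forces in N, time in s.
With the tool pointing down it reaches from about 425 to 1025 mm from the base axis. Payload 9.4 kg.
Tool frame: the origin (TCP) lies at the very end of the fingers, on their centre line; the grasp point (between the pads) lies 19 mm behind it; z points along the fingers, y is the direction in which the jaws open and shut (so a half turn about z gives the same grasp; the last joint's range is limited). The gripper opens to 85 mm and grips with 20 to 120 N. Pads are 22 mm wide; open, the fingers measure 114 mm over their backs; the gripper's body (76 mm by 85 mm) begins 54 mm behind the grasp point. The pads swing forward as they close: fully open they stand 13 mm farther back than shut.
Start: joints at [-1.322, 0.599, -0.003, 1.599, 0.002, 0.943, -0.08], TCP at [232.052, 686.859, 231.275] pointing down, gripper open.
Joint ranges: [-2.57, 2.57], [-0.35, 1.97], [-1.29, 1.29], [0.11, 2.56], [-1.05, 4.19], [0.11, 1.86], [-2.63, 2.63]. Speed limits (rad/s): [2.22, 2.22, 3.01, 3.01, 3.14, 3.14, 3.14].

### API

Orientations are given as a unit quaternion [x, y, z, w].
In Python, from cell import telemetry, grab_frame, workorder, nets gives the robot as it stands. The module is installed in compiled form; this text tells all that it offers.
- The arm moves only by the tool send_rows, never from a script. Its argument "steps" is a list of rows, each a list of 7 numbers: the gripper's target within -1 to 1 (fully open at 1, half-way at 0, shut at -1), then the shift along the tool's x, y, z in units of 25 mm (1.0 is 25 mm), then the turn, a rotation vector about the tool's x, y, z in units of 5 degrees (1.0 is 5 degrees). A call has 1 to 5 rows; each row shifts and turns the commanded pose from where the row before left it, along the tool's axes as they then stand; what a row does not reach is not made up. A row lasts 1/12 s, in which the tool goes at most 41.7 mm and 7.16 degrees, less where a joint would pass 70% of its speed; a pose out of reach is approached as far as the arm can. A call is refused whole if a number of a shift passes 1 or a number of a turn 1, either way. A call with a gripper value outside its range is refused whole. The fingers move at their own pace and stop on an object; "newtons" is the grip in N (left out, the last holds). Time passes only in rows, so rows that do not move let the fingers close. It gives the time, the measured TCP pose, the force and the opening at its end, in the units of the state.
- telemetry.read_state(): the state, without advancing time (a new reading comes with each control period).
- grab_frame(name): name is "scene" or "top" or "wrist"; returns a dict with "img" (400x640x3 uint8, red, green, blue), "fov_y" (degrees; the focal length in pixels is half the picture's height over the tangent of half this angle, whatever the lens; pixels are square), "cx", "cy" (the principal point, pixels), "k1" (the pictures are not rectified: a ray, as slopes to the right and down, at radius r is drawn at 1 + k1 r^2 times it, then the intrinsics apply), "origin" and "orientation" of the camera in the world. Camera axes: x right, y down, z forward; pixel columns grow to the right and rows downward; lengths in mm; the calibration is good to about 2 mm. A picture is of the moment at which its call begins. There is no depth.
- workorder.close_job(): hands the job in, once; it reports no verdict.
Trained networks look in the newest picture that a camera, given by its name, has taken for a name from the list of things; names that differ only in an ending like _2 or _b are one class to them, and where a whole thing is asked for, a point or a joint stands for the part that bears it (a point fixed in the world has none). Each returns a list of dicts, best first, with "confidence" (0 to 1); they miss things now and then, are a little off and sometimes report something else, mostly with a low value. They report only what shows in the picture. A call takes as long as a camera call. They do not tell look-alikes from the thing itself.
- nets.search_frame(camera, label): "uv" ([column, row] in pixels, amid what is visible of it).
- nets.outline_of(camera, label): "pixels" (400x640 bool, what is visible of it) and "uv" ([column, row] in pixels, amid what is visible of it).
The state is a dict: "time_s": time; "joint_pos": joint angles; "dq": joint speeds; "tau": joint torques, N m; "tcp_pos": TCP position; "tcp_rot": TCP orientation; "wrist_force": force on the tool from outside, world axes, zero at the start; "wrist_torque": the same for the moment, N m; "finger_gap": opening from 0.0 (shut) to 1.0 (fully open).
Only numpy, scipy, OpenCV 4.12 (cv2) and the standard library are available. Lean on these libraries where they do the work, as an engineer would, in place of code of your own. Each camera call takes 0.05 s, during which the arm holds its last target.

## Working session

There is one attempt and no reset: what is moved stays moved. The work goes in short steps, Python scripts to look and compute and a tool call to move; the robot and the scene stay as the last step left them, time stands still between calls to the robot, and variables do not carry over. Pictures are saved under pics/ and viewed, and the job is handed in when it is done.

Besides the shell and the picture viewer there is one more tool, called after "Request:" as a command line: name --pt "numbers of a row" for each row, then --argument value for the rest. send_rows: Moves the arm, as the interface text tells. Its arguments: {"type":"object","properties":{"steps":{"type":"array"},"newtons":{"type":"number"}},"required":["steps"]}

```bash
mkdir -p pics; ls; python3 - <<'E'
from cell import telemetry, grab_frame
import cv2
print(telemetry.read_state())
for n in ["scene","top","wrist"]:
    f=grab_frame(n); print(n,{k:v for k,v in f.items() if k!="img"})
    cv2.imwrite(f"pics/{n}0.png",f["img"][:,:,::-1])
E
```

```text
pics
{'time_s': 0.0, 'joint_pos': array([-1.32170021,  0.60015062, -0.0025789 ,  1.60011838,  0.00179336,
        0.94290295, -0.07977749]), 'dq': array([-0.0004747 , -0.00077964, -0.00019671, -0.00185599,  0.00168134,
        0.0011602 ,  0.00100845]), 'tau': array([-1.35116694e-03, -7.76458955e+01,  1.56463288e+00, -2.58001721e+01,
        1.23279993e-02,  9.12270014e-03,  1.57139112e-06]), 'tcp_pos': array([231.88842239, 686.42058419, 230.40212586]), 'tcp_rot': array([ 1.62125962e-01,  9.86769756e-01, -7.85486619e-04, -6.88250503e-05]), 'wrist_force': array([ 0.33492145, -0.30101849, -0.57199928]), 'wrist_torque': array([ 0.01083933, -0.03340603, -0.03640753]), 'finger_gap': 0.9987701777849376}
scene {'fov_y': 54.41170387591965, 'cx': 317.2851483501362, 'cy': 204.61665723393145, 'k1': -0.07253712162473963, 'origin': array([1144.52709322, -576.76363749, 1076.64011495]), 'orientation': array([ 0.86710129,  0.36826339, -0.1232355 , -0.31197827])}
top {'fov_y': 43.62144955288172, 'cx': 316.1085510578322, 'cy': 194.5051342405748, 'k1': 0.03764360703834894, 'origin': array([ 438.22161272,    8.45042026, 1476.47269544]), 'orientation': array([ 0.70635397, -0.70602318,  0.03427613, -0.03768934])}
wrist {'fov_y': 71.73535073776915, 'cx': 318.3854574877813, 'cy': 202.61521669872133, 'k1': -0.030951557218708202, 'origin': array([156.40845934, 711.79346315, 372.90422005]), 'orientation': array([0.80151756, 0.57638536, 0.09211788, 0.12986076])}
```

View pics/scene0.png

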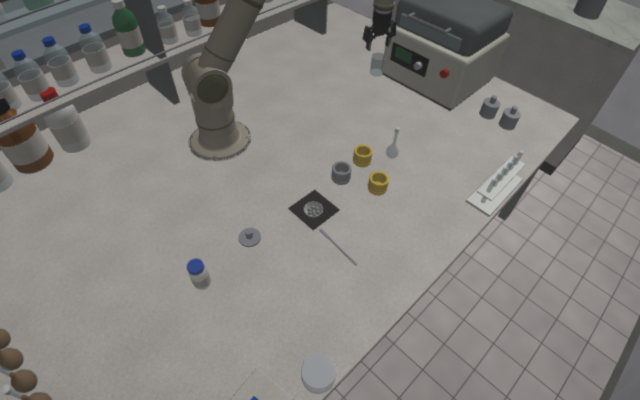

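View pics/top0.png

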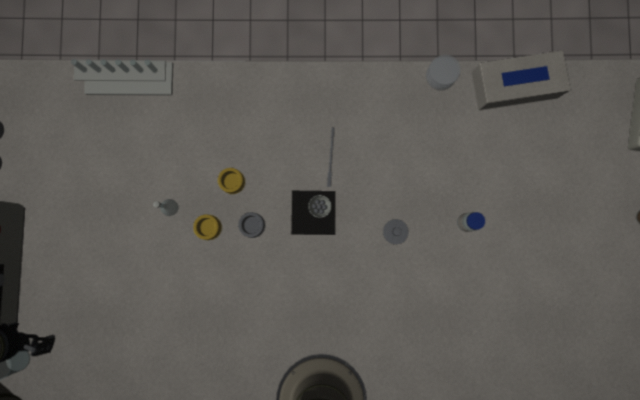

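View pics/wrist0.png

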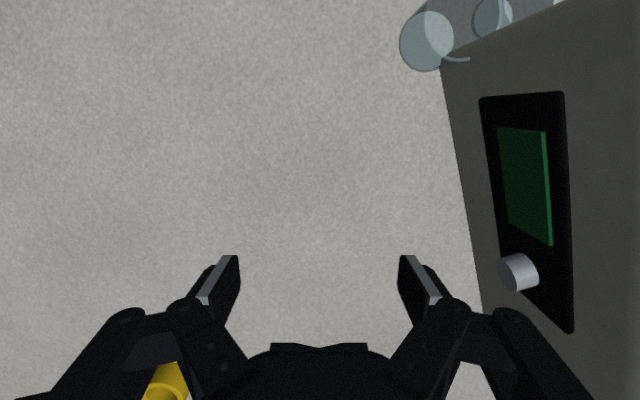

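Top view: the grey jar is at (252,224), with yellow look-alikes at (231,180) and (207,227). The dish is on the mat at (320,206), the lid at (396,231), the flask at (168,207), the bottle at (473,221) and the spatula at (332,157). Next I'll measure them.

```bash
cat > h.py <<'E'
import numpy as np, cv2
from scipy.spatial.transform import Rotation as R
from cell import telemetry, grab_frame, nets
def ray(f,uv):
    h,w=f["img"].shape[:2]; fl=h/2/np.tan(np.radians(f["fov_y"]/2))
    K=np.array([[fl,0,f["cx"]],[0,fl,f["cy"]],[0,0,1]]); d=np.array([f["k1"],0,0,0,0])
    p=cv2.undistortPointsIter(np.array([[uv]],float),K,d,None,None,(3,100,1e-10))[0,0]
    return R.from_quat(f["orientation"]).apply([p[0],p[1],1])
def at_z(f,uv,z):
    d=ray(f,uv); o=f["origin"]; return o+d*(z-o[2])/d[2]
def proj(f,P):
    h,w=f["img"].shape[:2]; fl=h/2/np.tan(np.radians(f["fov_y"]/2))
    K=np.array([[fl,0,f["cx"]],[0,fl,f["cy"]],[0,0,1]]); d=np.array([f["k1"],0,0,0,0])
    q=R.from_quat(f["orientation"]).inv().apply(np.atleast_2d(P)-f["origin"])
    return cv2.projectPoints(q,np.zeros(3),np.zeros(3),K,d)[0][:,0]
def crop(f,c,r,name,s=6):
    im=f["img"][:,:,::-1]; x,y=map(int,c); a=im[max(0,y-r):y+r,max(0,x-r):x+r]
    cv2.imwrite(name,cv2.resize(a,None,fx=s,fy=s,interpolation=cv2.INTER_CUBIC))
E
python3 - <<'E'
from h import *
Z=dict(dish=20,jar=58,lid=14,mat=5,flask=70,reagent_bottle=105,spatula=1)
for c in ["top","scene"]:
    f=grab_frame(c)
    for n,z in Z.items():
        for d in nets.outline_of(c,n)[:3]:
            px=np.argwhere(d["pixels"]); 
            print(c,n,round(d["confidence"],2),np.round(d["uv"],1),len(px),px.min(0)[::-1],px.max(0)[::-1],np.round(at_z(f,d["uv"],z),1))
    for n,z in dict(dish_mid=15,jar_mouth=58,jar_mid=35,lid_knob=29).items():
        for d in nets.search_frame(c,n)[:3]: print(c,n,round(d["confidence"],2),np.round(d["uv"],1),np.round(at_z(f,d["uv"],z),1))
    if c=="top": crop(f,(300,210),65,"pics/topcrop.png",6)
    else: crop(f,(335,190),60,"pics/scenecrop.png",5)
E
```

```text
top dish 0.55 [321.3 211.7] 260 [309 195] [330 217] [5.366e+02 4.000e-01 2.000e+01]
top jar 0.67 [207.2 226.4] 597 [193 215] [221 239] [492.3 323.7  58. ]
top jar 0.6 [250.8 222.2] 527 [239 213] [265 237] [504.1 200.6  58. ]
top jar 0.6 [233.4 181.3] 575 [217 168] [245 193] [621.1 251.9  58. ]
top lid 0.58 [395.5 234.3] 495 [383 219] [408 243] [ 471.2 -215.7   14. ]
top lid 0.53 [253.5 227.9] 553 [239 212] [265 237] [489.5 198.4  14. ]
top mat 0.76 [309.5 217.5] 1575 [291 190] [336 234] [520.5  35.    5. ]
top mat 0.25 [393.5 234.1] 501 [383 219] [408 243] [ 472.  -211.3    5. ]
top flask 0.64 [165.8 205.9] 297 [154 199] [177 215] [549.6 438.7  70. ]
top flask 0.42 [315.5 201.9] 254 [309 195] [330 217] [560.9  17.   70. ]
top flask 0.28 [392.5 232.9] 509 [383 219] [408 244] [ 473.8 -198.8   70. ]
top reagent_bottle 0.76 [471.6 221.6] 449 [457 212] [484 231] [ 504.1 -409.3  105. ]
top spatula 0.75 [326.9 167.3] 158 [327 130] [334 186] [670.6 -16.5   1. ]
top dish_mid 0.58 [318.1 201.2] [567.8   9.7  15. ]
top jar_mouth 0.91 [206.7 226.7] [491.4 325.1  58. ]
top jar_mouth 0.88 [233.2 1
[... 648 characters left out ...]
.    14. ]
scene mat 0.64 [316.3 202.3] 833 [290 191] [337 228] [521.2  50.8   5. ]
scene flask 0.55 [392.6 145.6] 185 [387 128] [398 157] [558.5 422.7  70. ]
scene reagent_bottle 0.68 [197.8 271.3] 535 [187 259] [210 289] [ 529.6 -428.   105. ]
scene spatula 0.52 [333.1 240.6] 56 [322 231] [343 251] [675.6 -21.4   1. ]
scene jar_mouth 0.94 [379.2 184.5] [647.1 238.6  58. ]
scene jar_mouth 0.94 [360.2 158.4] [512.4 288.5  58. ]
scene jar_mouth 0.66 [342.  172.4] [515.4 185.6  58. ]
scene jar_mid 0.8 [361.2 155. ] [488.2 325.1  35. ]
scene jar_mid 0.7 [379.6 180.1] [622.8 274.8  35. ]
scene jar_mid 0.56 [341.8 176.7] [515.8 186.3  35. ]
scene lid_knob 0.86 [249.3 235. ] [ 483.6 -218.3   29. ]
```

View pics/topcrop.png

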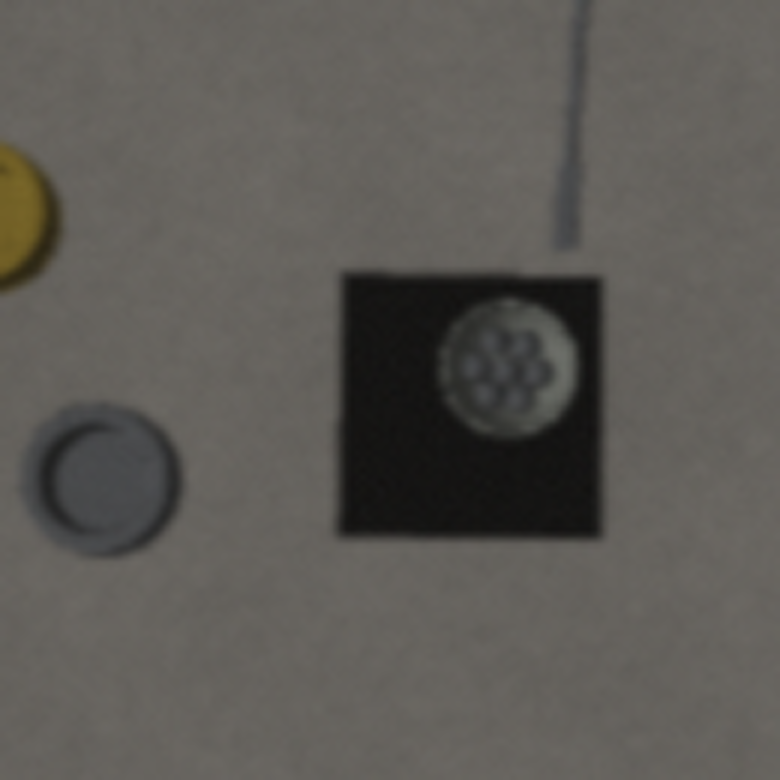

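View pics/scenecrop.png

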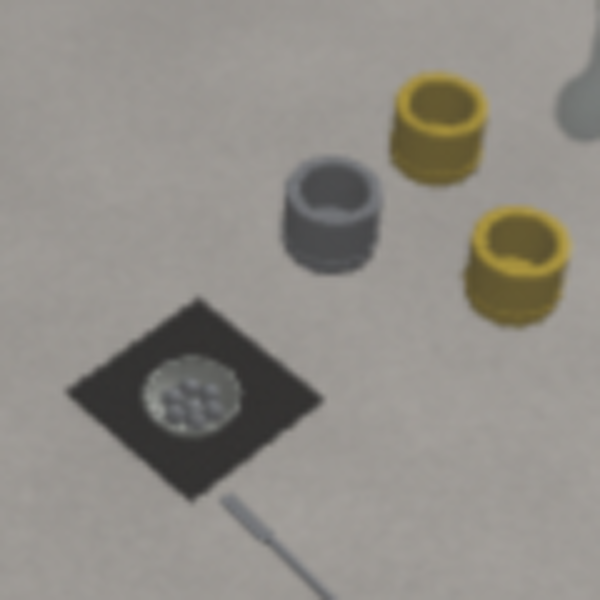

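Candidates for the jar in the top view are the grey one (252,224) and the yellow ones at (231,180) and (207,227). I choose the grey steel one; the crops confirm it, with the dish holding 7 balls on the mat's outer right part. Next I'll refine positions from the rim centres, read off the crops by hand, using both cameras.

```bash
cat >> h.py <<'E'
def st():
    s=telemetry.read_state(); return s
def go(target,quat=None,n=None):
    "delta in tool axes, units, total; to split over rows"
    s=st(); r=R.from_quat(s["tcp_rot"]); d=r.inv().apply(np.array(target)-s["tcp_pos"])/25
    out=[d]
    if quat is not None:
        rv=np.degrees((r.inv()*R.from_quat(quat)).as_rotvec())/5; out.append(rv)
    return out
def tri(fs,uvs):
    A=np.zeros((3,3));b=np.zeros(3)
    for f,u in zip(fs,uvs):
        d=ray(f,u); d/=np.linalg.norm(d); M=np.eye(3)-np.outer(d,d); A+=M; b+=M@f["origin"]
    return np.linalg.solve(A,b)
E
python3 - <<'E'
from h import *
t=grab_frame("top"); s=grab_frame("scene")
c=lambda o,k,p:[o[i]+(p[i]+.5)/k-.5 for i in (0,1)]
for n,pt,ps,z in [("dish rim",(508,368),(191,396),35),("jar rim",(101,479),(332,190),58)]:
    a=c((235,145),6,pt); b=c((275,130),5,ps)
    print(n,at_z(t,a,z),at_z(s,b,z),tri([t,s],[a,b]))
for n,l,z in [("jar",[200,325],0)]: pass
# mat corners
for p in [(342,273),(602,276),(602,538),(338,536)]: print(at_z(t,c((235,145),6,p),5).round(1))
print(st()["tcp_rot"])
E
```

```text
dish rim [552.32198615   6.35986911  35.        ] [551.06040258   4.40576549  35.        ] [551.5928433    5.48924546  34.67592247]
jar rim [497.85701051 198.72400803  58.        ] [496.10814365 200.66415309  58.        ] [497.81836214 198.43545396  60.79499151]
[601.7  88.3   5. ]
[600.3 -40.1   5. ]
[471.3 -39.7   5. ]
[472.2  89.5   5. ]
[ 1.62166905e-01  9.86763342e-01 -3.18661648e-05  2.08165817e-05]
```

Request:
send_rows --pt "1 0 -1 -0.4 0 0 -1" --pt "1 0 -1 -0.4 0 0 -1" --pt "1 0 -1 -0.4 0 0 -1" --pt "1 0 -1 -0.4 0 0 -1" --pt "1 0 -1 -0.4 0 0 -1"

```text
time_s: 1.87
tcp_pos: [212.6, 563.1, 281.7]
tcp_rot: [-0.058, 0.998, -0.0, 0.0]
wrist_force: [1.2, -1.1, 0.8]
finger_gap: 1.001
```

Request:
send_rows --pt "1 -0.9 -1 0 0 0 0.6" --pt "1 -0.9 -1 0 0 0 0.5" --pt "1 -0.9 -1 0 0 0 0" --pt "1 -0.9 -1 0 0 0 0" --pt "1 -0.9 -1 0 0 0 0"

```text
time_s: 2.28
tcp_pos: [331.9, 443.0, 281.6]
tcp_rot: [-0.007, 1.0, 0.0, 0.0]
wrist_force: [0.5, 0.4, 0.1]
finger_gap: 1.003
```

```bash
cat > log.py <<'E'
from h import *
import json
s=st(); open("log.jsonl","a").write(json.dumps([s["joint_pos"].tolist(),s["tcp_pos"].tolist(),s["tcp_rot"].tolist()])+"\n")
print(s["joint_pos"].round(3),s["tcp_pos"].round(1),s["tcp_rot"].round(3),s["wrist_force"].round(2),s["finger_gap"])
E
python3 log.py
```

```text
[-0.97   0.338 -0.081  1.935  0.035  0.87   0.517] [331.9 443.  281.6] [-0.007  1.     0.     0.   ] [0.46 0.38 0.12] 1.0025717893310884
```

Request:
send_rows --pt "1 -0.8 -1 0.5 0 0 0" --pt "1 -0.8 -1 0.5 0 0 0" --pt "1 -0.8 -1 0.5 0 0 0" --pt "1 -0.8 -1 0.5 0 0 0" --pt "1 -0.8 -1 0.5 0 0 0"

```text
time_s: 2.7
tcp_pos: [433.7, 319.5, 218.6]
tcp_rot: [-0.007, 1.0, 0.0, 0.0]
wrist_force: [0.4, -0.4, 0.2]
finger_gap: 1.001
```

```bash
python3 log.py
```

```text
[-0.703  0.394 -0.051  2.038  0.03   0.71   0.813] [433.7 319.5 218.6] [-0.007  1.     0.     0.   ] [ 0.44 -0.38  0.23] 1.0012867521873068
```

Request:
send_rows --pt "1 -0.3 -1 0 0 0 0" --pt "1 -0.3 -1 0 0 0 0" --pt "1 -0.3 -1 0 0 0 0" --pt "1 0 -0.6 0 0 0 0" --pt "1 0 0 0 0 0 0"

```text
time_s: 3.12
tcp_pos: [457.1, 227.1, 218.9]
tcp_rot: [-0.005, 1.0, -0.001, -0.0]
wrist_force: [-0.9, -0.9, -0.1]
finger_gap: 0.999
```

```bash
python3 log.py
```

```text
[-0.541  0.362 -0.043  2.096  0.026  0.685  0.979] [457.1 227.1 218.9] [-0.005  1.    -0.001 -0.   ] [-0.9  -0.86 -0.09] 0.9990582316279474
```

```bash
python3 - <<'E'
from h import *
import json
from scipy.optimize import least_squares
D=[json.loads(l) for l in open("log.jsonl")]+[[[-1.3217,.60015,-.0026,1.60012,.0018,.9429,-.0798],[231.9,686.4,230.4],0]]
J=np.array([d[0] for d in D]);P=np.array([d[1] for d in D]); r=np.hypot(P[:,0],P[:,1])
A=lambda p:np.r_[p[0]*np.sin(J[:,1])+p[1]*np.sin(J[:,1]+J[:,3])-r, p[2]+p[0]*np.cos(J[:,1])+p[1]*np.cos(J[:,1]+J[:,3])-P[:,2]]
s=least_squares(A,[400,400,100]);print(s.x,s.fun.round(1))
f=grab_frame("wrist"); cv2.imwrite("pics/w1.png",f["img"][:,:,::-1])
print(f["origin"],R.from_quat(f["orientation"]).as_matrix().round(3)); S=st();r=R.from_quat(S["tcp_rot"]);print("cam in tool",r.inv().apply(f["origin"]-S["tcp_pos"]))
print(proj(f,[[497,199,58],[551.6,5.5,35]]))
E
```

```text
[647.70826112 444.3601755  -42.54656774] [ 0.4 -0.6 -0.5  0.5  0.2 -0.  -0.1 -0. ]
[377.35961161 225.9053418  361.2945446 ] [[-0.011  0.949  0.314]
 [ 1.     0.011  0.001]
 [-0.002  0.314 -0.949]]
cam in tool [  79.61650607   -2.63699794 -142.31351487]
[[295.00196994 217.96851326]
 [152.18046837 247.98846124]]
```

View pics/w1.png

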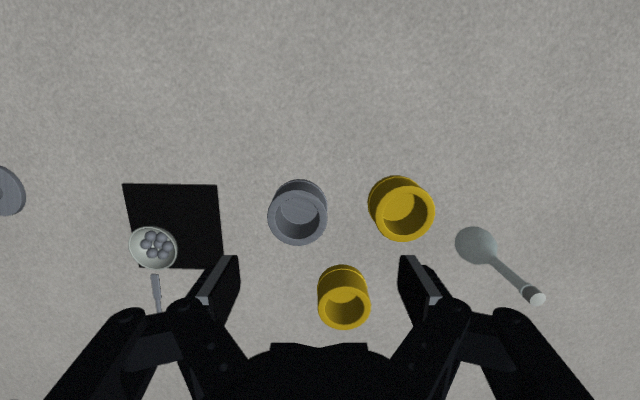

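```bash
cat > kin.py <<'E'
import numpy as np
L1,L2,c=647.7,444.4,-42.5
def ik(r,z,psi,L3):
    h=c+L3; rw=r-L3*np.sin(psi); zw=z+L3*np.cos(psi)-h
    d2=rw*rw+zw*zw; q4=np.arccos(np.clip((d2-L1**2-L2**2)/(2*L1*L2),-1,1))
    q2=np.arctan2(rw,zw)-np.arctan2(L2*np.sin(q4),L1+L2*np.cos(q4))
    return q2,q4,np.pi-psi-q2-q4
E
python3 - <<'E'
from kin import *
for L3 in (300,380,450):
  for r,z in ((552,20),(540,100)):
    print(L3,r,z)
    for p in range(-60,70,15): print(p,np.round(ik(r,z,np.radians(p),L3),2),end=' ')
    print()
from h import *
f=grab_frame("wrist"); crop(f,(298,218),45,"pics/c1.png",8); crop(f,(153,247),45,"pics/c2.png",8)
E
```

```text
300 552 20
-60 [1.11 1.48 1.6 ] -45 [0.98 1.63 1.31] -30 [0.87 1.79 1.  ] -15 [0.78 1.96 0.67] 0 [0.72 2.14 0.29] 15 [ 0.7   2.31 -0.14] 30 [ 0.77  2.48 -0.64] 45 [ 0.95  2.63 -1.22] 60 [ 1.21  2.71 -1.83] 
300 540 100
-60 [0.99 1.53 1.67] -45 [0.87 1.65 1.4 ] -30 [0.75 1.8  1.11] -15 [0.65 1.96 0.79] 0 [0.57 2.13 0.44] 15 [0.54 2.31 0.04] 30 [ 0.57  2.48 -0.43] 45 [ 0.72  2.65 -1.01] 60 [ 1.    2.78 -1.69] 
380 552 20
-60 [1.22 1.26 1.71] -45 [1.06 1.47 1.4 ] -30 [0.92 1.69 1.06] -15 [0.8  1.91 0.7 ] 0 [0.72 2.14 0.29] 15 [ 0.71  2.36 -0.19] 30 [ 0.82  2.58 -0.78] 45 [ 1.13  2.76 -1.53] 60 [ 1.57  2.85 -2.32] 
380 540 100
-60 [1.11 1.32 1.76] -45 [0.95 1.5  1.47] -30 [0.8  1.7  1.16] -15 [0.67 1.91 0.82] 0 [0.57 2.13 0.44] 15 [ 0.53  2.35 -0.  ] 30 [ 0.6   2.58 -0.56] 45 [ 0.88  2.8  -1.32] 60 [ 1.51  3.   -2.42] 
450 552 20
-60 [1.33 1.03 1.83] -45 [1.14 1.32 1.48] -30 [0.96 1.59 1.11] -15 [0.81 1.87 0.72] 0 [0.72 2.14 0.29] 15 [ 0.71  2.4  -0.23] 30 [ 0.88  2.66 -0.92] 45 [ 1.39  2.89 -1.92] 60 [ 1.96  2.94 -2.81] 
450 540 100
-60 [1.22 1.11 1.86] -45 [1.03 1.36 1.54] -30 [0.85 1.61 1.2 ] -15 [0.69 1.87 0.84] 0 [0.57 2.13 0.44] 15 [ 0.53  2.39 -0.04] 30 [ 0.64  2.66 -0.68] 45 [ 1.18  2.97 -1.8 ] 60 [ 2.07  3.14 -3.12]
```

View pics/c1.png

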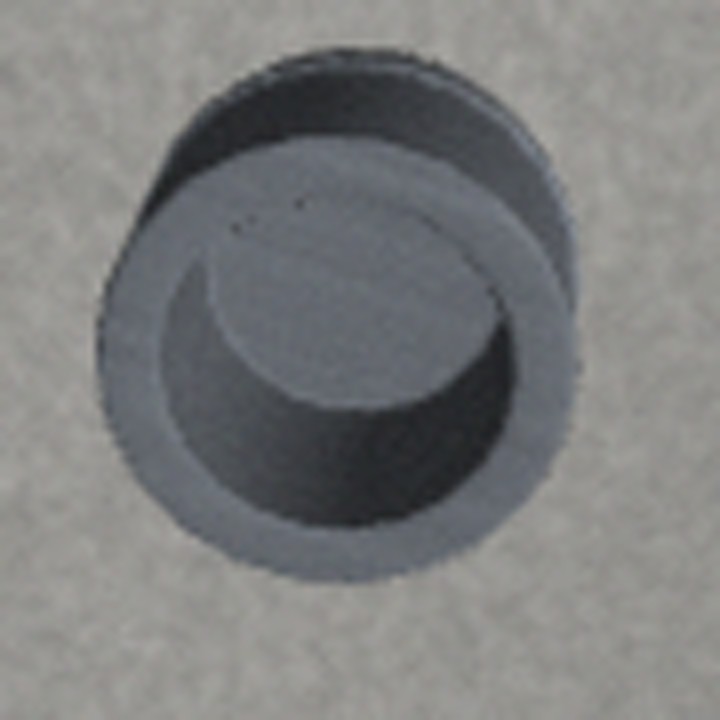

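View pics/c2.png

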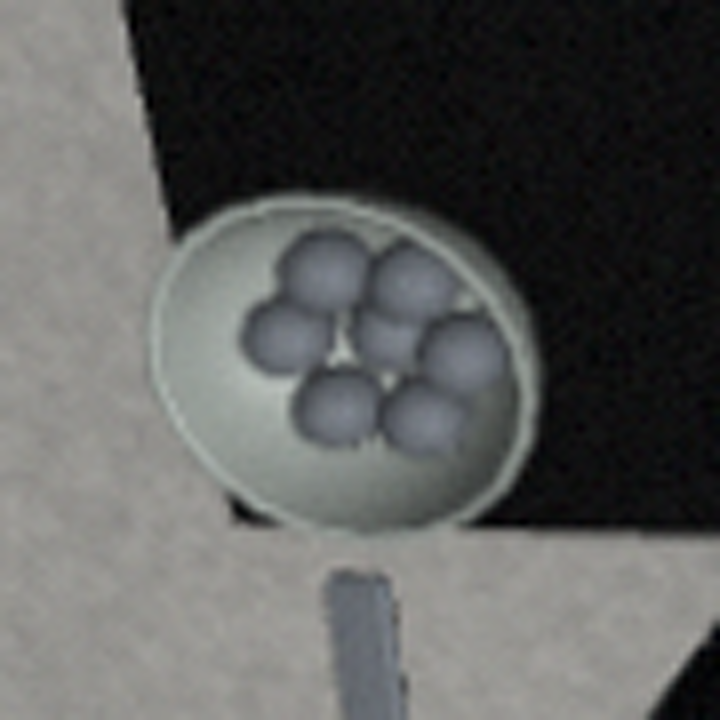

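```bash
cat > plan.py <<'E'
from h import *
from scipy.spatial.transform import Slerp
from kin import *
def pose(az,psi,roll=0):
    "az,psi deg: psi<0 tool points inward"
    a=np.radians(az);p=np.radians(psi)
    z=np.array([np.sin(p),0,-np.cos(p)]); y=np.array([0,1,0]); x=np.cross(y,z)
    return R.from_euler('z',a)*R.from_matrix(np.c_[x,y,z])
def plan(p1,r1,n,g,p0=None,r0=None,dec=2):
    s=st(); p=np.array(s["tcp_pos"] if p0 is None else p0,float); r=R.from_quat(s["tcp_rot"]) if r0 is None else r0
    rv=(r.inv()*r1).as_rotvec(); ps=p.copy(); rs=r; out=[]
    for i in range(n):
        t=(i+1)/n; tp=ps+(np.array(p1)-ps)*t; tr=rs*R.from_rotvec(rv*t)
        d=np.round(r.inv().apply(tp-p)/25,dec); w=np.round(np.degrees((r.inv()*tr).as_rotvec())/5,dec)
        out.append([g]+(d+0.).tolist()+(w+0.).tolist()); p=p+r.apply(d*25); r=r*R.from_rotvec(np.radians(w*5))
    for i in range(0,n,5): print(out[i:i+5])
    print("end",p.round(2),"max",np.abs(np.array(out)[:,1:]).max(0))
    return p,r
E
python3 - <<'E'
from plan import *
plan([640,4.5,140],pose(0.5,-60),15,1)
E
```

```text
[[1, -0.48, -0.61, 0.21, 0.0, 0.8, 0.0], [1, -0.49, -0.61, 0.18, 0.0, 0.8, 0.01], [1, -0.51, -0.61, 0.14, 0.0, 0.8, 0.0], [1, -0.51, -0.61, 0.11, -0.01, 0.8, 0.0], [1, -0.52, -0.61, 0.06, 0.0, 0.8, 0.01]]
[[1, -0.53, -0.61, 0.04, 0.0, 0.8, 0.0], [1, -0.52, -0.61, -0.01, 0.0, 0.8, 0.0], [1, -0.53, -0.61, -0.04, 0.0, 0.8, 0.01], [1, -0.52, -0.61, -0.07, 0.0, 0.8, 0.0], [1, -0.51, -0.61, -0.12, -0.01, 0.8, 0.0]]
[[1, -0.51, -0.61, -0.14, 0.0, 0.8, 0.01], [1, -0.49, -0.61, -0.19, 0.0, 0.8, 0.0], [1, -0.48, -0.61, -0.22, 0.0, 0.8, 0.0], [1, -0.46, -0.6, -0.25, 0.0, 0.81, 0.01], [1, -0.45, -0.61, -0.28, 0.0, 0.8, 0.0]]
end [640.06   4.57 139.96] max [0.53 0.61 0.28 0.01 0.81 0.01]
```

Request:
send_rows --pt "1 -0.48 -0.61 0.21 0 0.8 0" --pt "1 -0.49 -0.61 0.18 0 0.8 0" --pt "1 -0.51 -0.61 0.14 0 0.8 0" --pt "1 -0.51 -0.61 0.11 0 0.8 0" --pt "1 -0.52 -0.61 0.06 0 0.8 0.01"

```text
time_s: 3.63
tcp_pos: [518.5, 156.8, 192.7]
tcp_rot: [-0.008, 0.985, -0.001, -0.175]
wrist_force: [0.5, 0.1, 0.4]
finger_gap: 1.0
```

Request:
send_rows --pt "1 -0.53 -0.61 0.04 0 0.8 0" --pt "1 -0.52 -0.61 -0.01 0 0.8 0" --pt "1 -0.53 -0.61 -0.04 0 0.8 0.01" --pt "1 -0.52 -0.61 -0.07 0 0.8 0" --pt "1 -0.51 -0.61 -0.12 0 0.8 0"

```text
time_s: 4.05
tcp_pos: [580.1, 81.2, 165.9]
tcp_rot: [-0.007, 0.939, -0.002, -0.343]
wrist_force: [0.3, 1.2, 0.4]
finger_gap: 1.0
```

```bash
python3 log.py; python3 - <<'E'
import json
from kin import *
for l in open("log.jsonl"):pass
J,P,_=json.loads(l)
s=J[1]+J[3]+J[5]; psi=np.pi-s
rw=L1*np.sin(J[1])+L2*np.sin(J[1]+J[3]); zw=L1*np.cos(J[1])+L2*np.cos(J[1]+J[3])
r=np.hypot(P[0],P[1]); print(np.degrees(psi),"L3",(r-rw)/np.sin(psi))
# z: z = c+L3+zw-L3cos
print((P[2]-c-zw)/(1-np.cos(psi)))
E
```

```text
[-0.149  0.825 -0.052  1.512 -0.08   1.497  1.423] [580.1  81.2 165.9] [-0.007  0.939 -0.002 -0.343] [0.31 1.24 0.44] 1.000255724179947
-39.654685054103474 L3 329.49567148244955
333.4677706502054
```

```bash
python3 - <<'E'
from kin import *
for r,z,p in [(640,140,-60),(631,78,-60),(536,22,-60),(536,22,-65),(600,130,-60),(510,100,-60),(510,90,5),(510,90,10),(530,80,10)]: print(r,z,p,np.round(ik(r,z,np.radians(p),331),2))
E
```

```text
640 140 -60 [1.1  1.14 1.95]
631 78 -60 [1.16 1.17 1.86]
536 22 -60 [1.13 1.45 1.61]
536 22 -65 [1.18 1.4  1.7 ]
600 130 -60 [1.06 1.27 1.85]
510 100 -60 [1.01 1.54 1.64]
510 90 5 [0.55 2.26 0.24]
510 90 10 [0.54 2.33 0.1 ]
530 80 10 [0.57 2.29 0.1 ]
```

```bash
python3 - <<'E'
from plan import *
plan([595,4.5,80],pose(0.5,-59),5,1)
E
```

```text
[[1, -0.53, -0.62, 0.45, -0.01, 0.75, 0.01], [1, -0.55, -0.61, 0.42, -0.01, 0.76, 0.01], [1, -0.59, -0.62, 0.38, -0.01, 0.75, 0.01], [1, -0.61, -0.61, 0.34, -0.01, 0.76, 0.01], [1, -0.62, -0.62, 0.3, -0.01, 0.75, 0.01]]
end [594.96   4.44  80.12] max [0.62 0.62 0.45 0.01 0.76 0.01]
```

Request:
send_rows --pt "1 -0.53 -0.62 0.45 -0.01 0.75 0.01" --pt "1 -0.55 -0.61 0.42 -0.01 0.76 0.01" --pt "1 -0.59 -0.62 0.38 -0.01 0.75 0.01" --pt "1 -0.61 -0.61 0.34 -0.01 0.76 0.01" --pt "1 -0.62 -0.62 0.3 -0.01 0.75 0.01"

```text
time_s: 4.47
tcp_pos: [594.7, 4.4, 79.3]
tcp_rot: [-0.004, 0.87, -0.002, -0.492]
wrist_force: [0.2, 0.3, 0.1]
finger_gap: 1.001
```

```bash
python3 log.py; python3 - <<'E'
from plan import *
f=grab_frame("wrist"); cv2.imwrite("pics/w2.png",f["img"][:,:,::-1])
print(proj(f,[[551.6,4.5,35],[551.6,4.5+33,35],[551.6,4.5-33,35],[551.6-33,4.5,35],[551.6+33,4.5,35]]).round(1))
E
```

```text
[-0.06   1.101 -0.025  1.306 -0.043  1.762  1.51 ] [594.7   4.4  79.3] [-0.004  0.87  -0.002 -0.492] [0.16 0.33 0.11] 1.0013275726424509
[[320.2 236.4]
 [361.1 236.7]
 [279.3 236.1]
 [320.4 205.1]
 [319.9 274.3]]
```

View pics/w2.png

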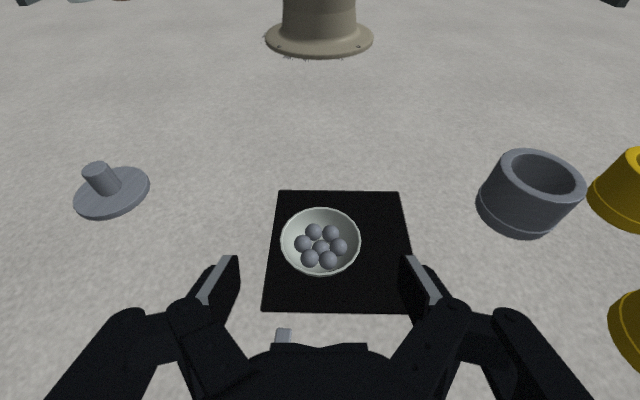

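```bash
python3 - <<'E'
from plan import *
plan([529.6,4.7,20.6],pose(0.5,-64),10,1)
E
```

```text
[[1, -0.05, 0.02, 0.32, 0.0, 0.09, -0.01], [1, -0.06, 0.02, 0.33, 0.0, 0.08, 0.0], [1, -0.06, 0.02, 0.32, 0.0, 0.09, -0.01], [1, -0.06, 0.02, 0.32, 0.0, 0.09, 0.0], [1, -0.06, 0.02, 0.32, 0.0, 0.08, -0.01]]
[[1, -0.07, 0.02, 0.32, 0.0, 0.09, 0.0], [1, -0.07, 0.02, 0.32, 0.0, 0.09, -0.01], [1, -0.07, 0.02, 0.32, 0.0, 0.08, 0.0], [1, -0.07, 0.02, 0.32, 0.0, 0.09, -0.01], [1, -0.08, 0.02, 0.32, 0.0, 0.09, -0.01]]
end [529.63   4.68  20.63] max [0.08 0.02 0.33 0.   0.09 0.01]
```

Request:
send_rows --pt "1 -0.05 0.02 0.32 0 0.09 -0.01" --pt "1 -0.06 0.02 0.33 0 0.08 0" --pt "1 -0.06 0.02 0.32 0 0.09 -0.01" --pt "1 -0.06 0.02 0.32 0 0.09 0" --pt "1 -0.06 0.02 0.32 0 0.08 -0.01"

```text
time_s: 4.93
tcp_pos: [562.6, 6.8, 55.1]
tcp_rot: [-0.005, 0.862, -0.002, -0.507]
wrist_force: [0.4, 0.6, 0.0]
finger_gap: 1.002
```

Request:
send_rows --pt "1 -0.07 0.02 0.32 0 0.09 0" --pt "1 -0.07 0.02 0.32 0 0.09 -0.01" --pt "1 -0.07 0.02 0.32 0 0.08 0" --pt "1 -0.07 0.02 0.32 0 0.09 -0.01" --pt "1 -0.08 0.02 0.32 0 0.09 -0.01"

```text
time_s: 5.35
tcp_pos: [531.2, 7.9, 26.8]
tcp_rot: [-0.005, 0.852, -0.001, -0.524]
wrist_force: [0.5, 0.3, 0.2]
finger_gap: 1.002
```

```bash
python3 log.py; python3 - <<'E'
from plan import *
f=grab_frame("wrist"); cv2.imwrite("pics/w3.png",f["img"][:,:,::-1])
t=grab_frame("top"); crop(t,(310,205),45,"pics/t3.png",8)
f=grab_frame("scene"); crop(f,(320,200),45,"pics/s3.png",8)
E
```

```text
[-0.062  1.145 -0.036  1.443 -0.047  1.655  1.51 ] [531.2   7.9  26.8] [-0.005  0.852 -0.001 -0.524] [0.48 0.26 0.2 ] 1.0019613768955475
```

View pics/w3.png

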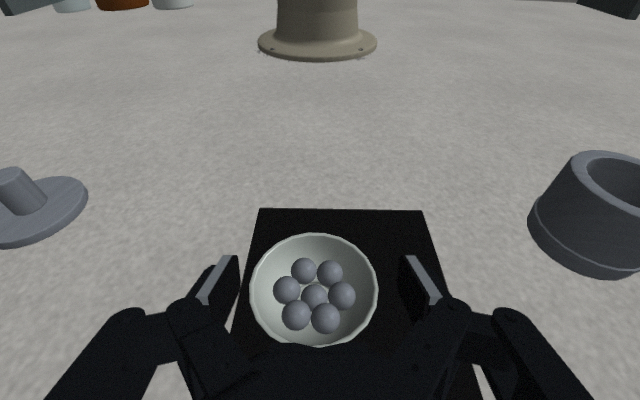

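View pics/t3.png

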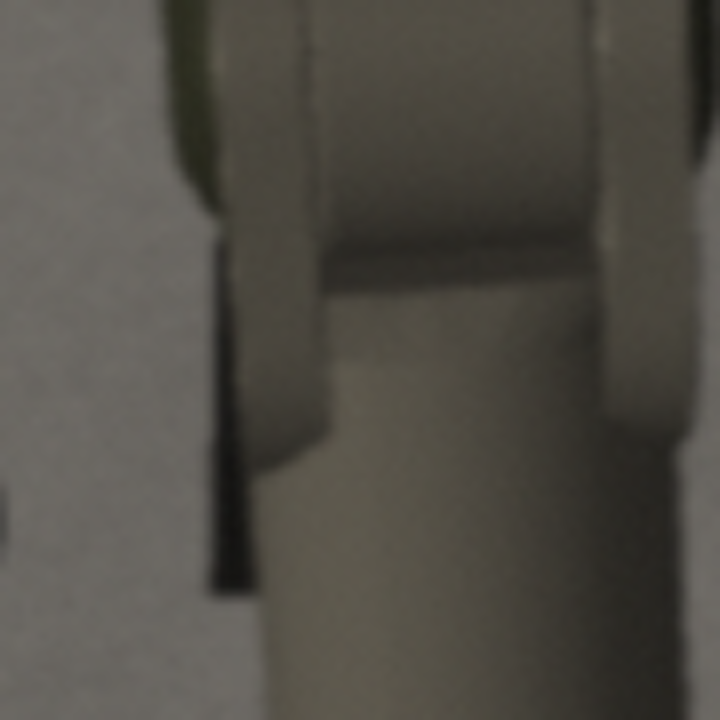

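View pics/s3.png

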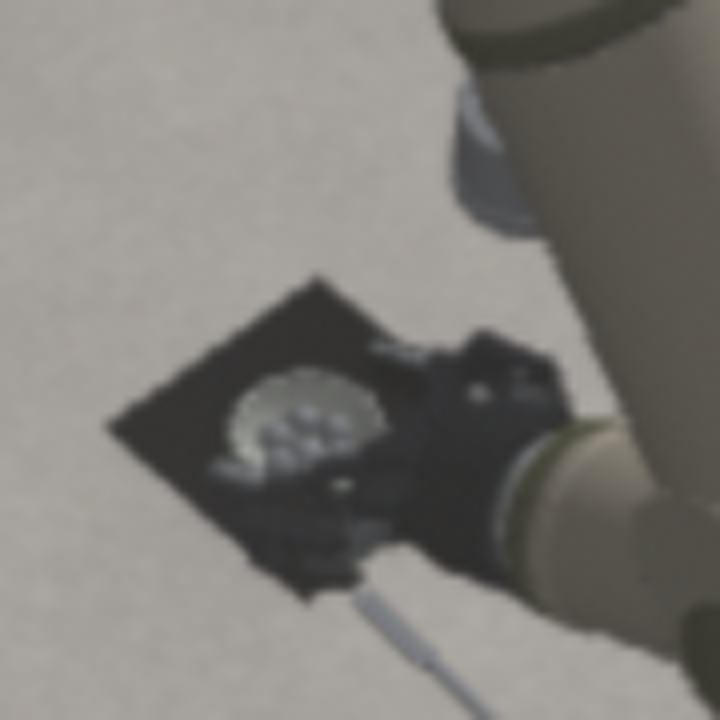

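Request:
send_rows --pt "1 -0.06 -0.04 0.06 0 0.04 0" --pt "1 -0.06 -0.04 0.05 0 0.04 0" --pt "1 -0.06 -0.04 0.05 0 0 0" --pt "0.8 0 0 0 0 0 0" --pt "0.72 0 0 0 0 0 0"

```text
time_s: 5.92
tcp_pos: [530.3, 4.7, 21.3]
tcp_rot: [-0.005, 0.85, -0.001, -0.527]
wrist_force: [-0.1, 0.5, 0.1]
finger_gap: 0.861
```

```bash
python3 log.py; python3 - <<'E'
from plan import *
f=grab_frame("wrist"); crop(f,(318,300),100,"pics/w4.png",4)
s=st();r=R.from_quat(s["tcp_rot"]);p=s["tcp_pos"]
print([proj(f,p+r.apply([0,y,-b])).round(0).tolist() for b in (0,10,19,27) for y in (-33,33)])
E
```

```text
[-0.058  1.155 -0.035  1.44  -0.044  1.655  1.513] [530.3   4.7  21.3] [-0.005  0.85  -0.001 -0.527] [-0.11  0.55  0.12] 0.8612767314169787
[[[264.0, 256.0]], [[377.0, 256.0]], [[260.0, 265.0]], [[380.0, 265.0]], [[257.0, 274.0]], [[384.0, 274.0]], [[253.0, 283.0]], [[387.0, 283.0]]]
```

View pics/w4.png

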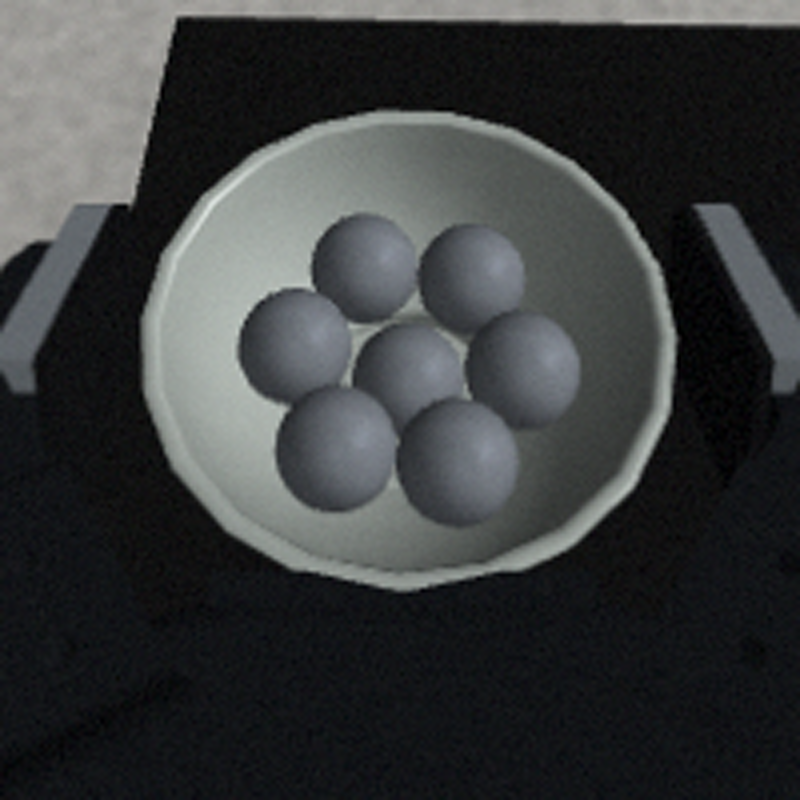

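```bash
python3 - <<'E'
from plan import *
f=grab_frame("wrist")
s=st();r=R.from_quat(s["tcp_rot"]);p=s["tcp_pos"]
for b in range(-5,50,5): print(b,[proj(f,p+r.apply([x,-36,-b])).round(0).tolist()[0] for x in (0,11)])
print(r.inv().apply(np.array([[552,4.7-33,35],[554,4.7-33,35],[553,4.7,35]])-p).round(1))
for x in (551,553,555): print(x,proj(f,[[x,4.7-33,35],[x,4.7+33,35],[x-33,4.7,35],[x+33,4.7,35]]).round(1).tolist())
E
```

```text
-5 [[260.0, 252.0], [259.0, 235.0]]
0 [[258.0, 256.0], [257.0, 239.0]]
5 [[257.0, 260.0], [255.0, 243.0]]
10 [[255.0, 265.0], [253.0, 247.0]]
15 [[253.0, 270.0], [251.0, 251.0]]
20 [[250.0, 275.0], [249.0, 256.0]]
25 [[248.0, 281.0], [246.0, 261.0]]
30 [[246.0, 287.0], [244.0, 267.0]]
35 [[243.0, 293.0], [241.0, 272.0]]
40 [[240.0, 300.0], [238.0, 279.0]]
45 [[237.0, 307.0], [234.0, 286.0]]
[[  2.7 -33.3 -25.1]
 [  1.8 -33.3 -26.9]
 [  2.   -0.3 -26.2]]
551 [[253.4, 274.2], [386.1, 275.6], [320.1, 224.6], [319.1, 345.5]]
553 [[252.7, 277.8], [386.8, 279.2], [320.1, 227.2], [319.0, 350.7]]
555 [[252.0, 281.4], [387.4, 282.9], [320.1, 229.9], [319.0, 355.9]]
```

Request:
send_rows --newtons 40 --pt "0.6 0 0 0 0 0 0" --pt "0.5 0 0 0 0 0 0" --pt "0.4 0 0 0 0 0 0" --pt "0.3 0 0 0 0 0 0" --pt "0.2 0 0 0 0 0 0"

```text
time_s: 6.43
tcp_pos: [530.4, 4.9, 21.9]
tcp_rot: [-0.005, 0.85, -0.001, -0.527]
wrist_force: [2.1, 0.0, 5.3]
finger_gap: 0.736
```

Request:
send_rows --newtons 50 --pt "-0.2 0 0 0 0 0 0" --pt "-0.6 0 0 0 0 0 0" --pt "-1 0 0 0 0 0 0"

```text
time_s: 6.68
tcp_pos: [530.5, 4.9, 22.0]
tcp_rot: [-0.005, 0.85, -0.001, -0.527]
wrist_force: [2.0, 0.8, 5.0]
finger_gap: 0.725
```

```bash
python3 log.py; python3 - <<'E'
from plan import *
f=grab_frame("wrist"); crop(f,(318,300),100,"pics/w5.png",4)
E
```

```text
[-0.059  1.154 -0.035  1.44  -0.044  1.655  1.513] [530.5   4.9  22. ] [-0.005  0.85  -0.001 -0.527] [2.04 0.83 5.03] 0.7251609206329807
```

View pics/w5.png

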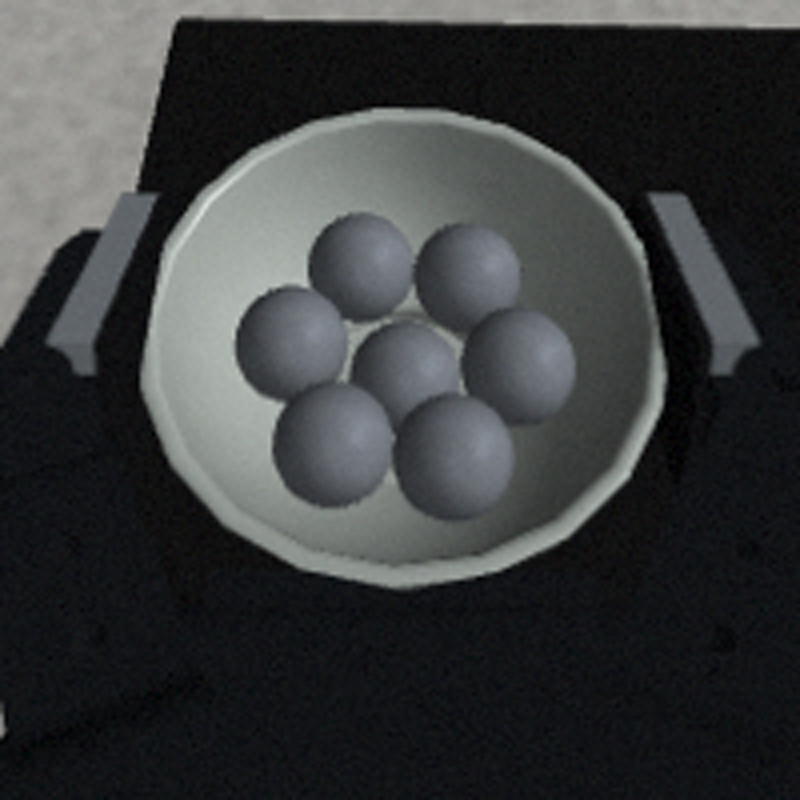

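Request:
send_rows --pt "-1 0.09 0 -0.04 0 0 0" --pt "-1 0.18 0 -0.09 0 0 0" --pt "-1 0.27 0 -0.13 0 0 0" --pt "-1 0.36 0 -0.18 0 0 0" --pt "-1 0.36 0 -0.18 0 0 0"

```text
time_s: 7.15
tcp_pos: [530.1, 4.7, 57.4]
tcp_rot: [-0.005, 0.85, -0.001, -0.527]
wrist_force: [1.1, 0.5, -1.2]
finger_gap: 0.727
```

```bash
python3 log.py; python3 - <<'E'
from plan import *
f=grab_frame("wrist"); crop(f,(318,300),100,"pics/w6.png",4)
f=grab_frame("scene"); crop(f,(320,200),40,"pics/s6.png",8)
E
```

```text
[-0.059  1.107 -0.035  1.453 -0.046  1.689  1.511] [530.1   4.7  57.4] [-0.005  0.85  -0.001 -0.527] [ 1.14  0.48 -1.19] 0.727455297078623
```

View pics/w6.png

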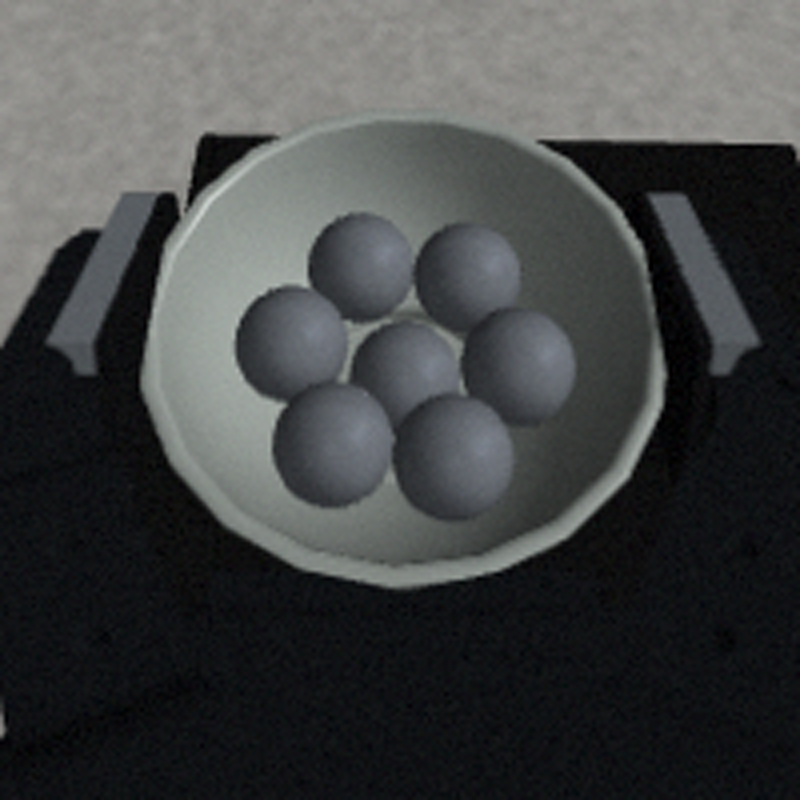

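View pics/s6.png

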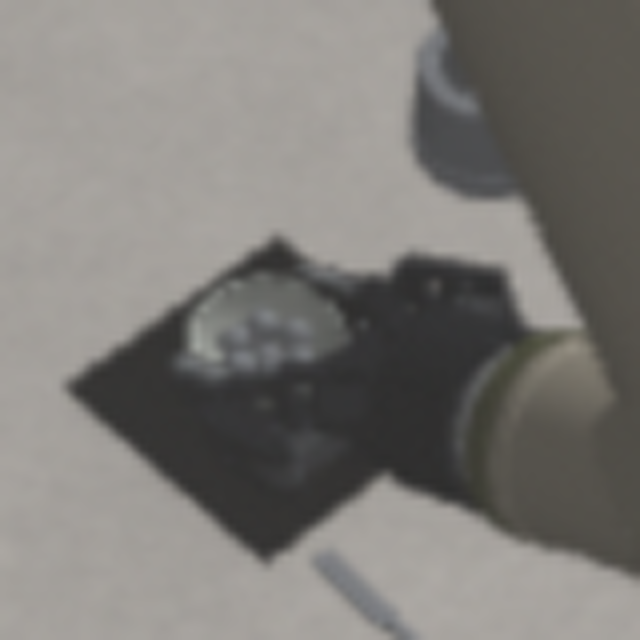

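```bash
cat >> plan.py <<'E'
PSI0=-63.6
CR=np.array([1.86,0,-25.5]); LIP=np.array([16.5,0,4.1])
JAR=np.array([497,199.]); JAZ=np.degrees(np.arctan2(199,497))
JR=np.hypot(*JAR)
def rad(r,az): return np.array([r*np.cos(np.radians(az)),r*np.sin(np.radians(az))])
def tcp_for(pt_tool,world,az,th):
    r=pose(az,PSI0+th); return np.array(world)-r.apply(pt_tool), r
def planE(wps,g,dec=2,p0=None,r0=None):
    "wps list of (p,R) one per row"
    s=st(); p=np.array(s["tcp_pos"]) if p0 is None else p0; r=R.from_quat(s["tcp_rot"]) if r0 is None else r0; out=[]
    for tp,tr in wps:
        d=np.round(r.inv().apply(tp-p)/25,dec); w=np.round(np.degrees((r.inv()*tr).as_rotvec())/5,dec)
        out.append([g]+(d+0.).tolist()+(w+0.).tolist()); p=p+r.apply(d*25); r=r*R.from_rotvec(np.radians(w*5))
    for i in range(0,len(out),5): print(out[i:i+5])
    print("end",p.round(2),"max",np.abs(np.array(out)[:,1:]).max(0))
def ease(p1,r1,n,g,dec=2):
    s=st();p=s["tcp_pos"];r=R.from_quat(s["tcp_rot"]);rv=(r.inv()*r1).as_rotvec()
    W=[]
    for i in range(n):
        t=(i+1)/n; t=(1-np.cos(np.pi*t))/2
        W.append((p+(p1-p)*t,r*R.from_rotvec(rv*t)))
    planE(W,g,dec)
E
python3 - <<'E'
from plan import *
w=rad(JR+34,JAZ); p,r=tcp_for(CR,[*w,122],JAZ,0)
print(p, ik(np.hypot(*p[:2]),p[2],np.radians(PSI0),331), JAZ)
ease(p,r,20,-1)
for th in (40,50,60,70,75):
    w=rad(JR+8,JAZ); p,_=tcp_for(LIP,[*w,68],JAZ,th); print(th,p.round(1),np.round(ik(np.hypot(*p[:2]),p[2],np.radians(PSI0+th),331),2))
E
```

```text
[508.12752183 203.45548661 108.99577906] (np.float64(1.0635501441413417), np.float64(1.4031085710740956), np.float64(1.7849633426427496)) 21.82128315170571
[[-1, 0.01, 0.05, 0.0, 0.02, 0.0, -0.01], [-1, 0.04, 0.14, 0.0, 0.07, 0.0, -0.04], [-1, 0.07, 0.24, -0.01, 0.12, 0.0, -0.05], [-1, 0.08, 0.33, -0.01, 0.16, 0.0, -0.08], [-1, 0.11, 0.41, -0.02, 0.19, 0.01, -0.09]]
[[-1, 0.11, 0.48, -0.03, 0.23, 0.0, -0.11], [-1, 0.13, 0.53, -0.05, 0.26, 0.0, -0.13], [-1, 0.13, 0.58, -0.06, 0.27, 0.0, -0.13], [-1, 0.13, 0.61, -0.08, 0.3, 0.01, -0.15], [-1, 0.13, 0.63, -0.1, 0.29, 0.0, -0.14]]
[[-1, 0.12, 0.62, -0.11, 0.3, 0.0, -0.15], [-1, 0.1, 0.61, -0.13, 0.3, 0.01, -0.14], [-1, 0.1, 0.57, -0.14, 0.27, 0.0, -0.14], [-1, 0.08, 0.53, -0.14, 0.26, 0.0, -0.12], [-1, 0.07, 0.47, -0.13, 0.23, 0.0, -0.11]]
[[-1, 0.05, 0.4, -0.12, 0.19, 0.01, -0.1], [-1, 0.04, 0.32, -0.11, 0.16, 0.0, -0.07], [-1, 0.03, 0.23, -0.08, 0.12, 0.0, -0.06], [-1, 0.02, 0.14, -0.05, 0.07, 0.0, -0.03], [-1, 0.0, 0.05, -0.01, 0.02, 0.0, -0.01]]
end [508.08 203.37 108.94] max [0.13 0.63 0.14 0.3  0.01 0.15]
40 [520.  208.2  65.2] [0.79 1.8  0.97]
50 [520.2 208.3  68.1] [0.71 1.92 0.74]
60 [520.  208.2  71.1] [0.65 2.05 0.5 ]
70 [519.2 207.9  73.9] [0.61 2.18 0.24]
75 [518.7 207.7  75.3] [0.6  2.25 0.1 ]
```

Request:
send_rows --pt "-1 0.05 0.05 0 0.02 0 -0.01" --pt "-1 0.1 0.14 -0.02 0.07 0 -0.04" --pt "-1 0.12 0.24 -0.03 0.12 0 -0.05" --pt "-1 0.12 0.33 -0.03 0.16 0 -0.08" --pt "-1 0.12 0.41 -0.03 0.19 0.01 -0.09"

```text
time_s: 7.67
tcp_pos: [525.9, 34.5, 69.4]
tcp_rot: [-0.028, 0.849, -0.016, -0.527]
wrist_force: [0.1, 0.6, -1.3]
finger_gap: 0.731
```

Request:
send_rows --pt "-1 0.11 0.48 -0.03 0.23 0 -0.11" --pt "-1 0.13 0.53 -0.05 0.26 0 -0.13" --pt "-1 0.13 0.58 -0.06 0.27 0 -0.13" --pt "-1 0.13 0.61 -0.08 0.3 0.01 -0.15" --pt "-1 0.13 0.63 -0.1 0.29 0 -0.14"

```text
time_s: 8.08
tcp_pos: [517.6, 106.3, 87.5]
tcp_rot: [-0.085, 0.845, -0.051, -0.525]
wrist_force: [0.1, -0.1, -1.7]
finger_gap: 0.727
```

Request:
send_rows --pt "-1 0.12 0.62 -0.11 0.3 0 -0.15" --pt "-1 0.1 0.61 -0.13 0.3 0.01 -0.14" --pt "-1 0.1 0.57 -0.14 0.27 0 -0.14" --pt "-1 0.08 0.53 -0.14 0.26 0 -0.12" --pt "-1 0.07 0.47 -0.13 0.23 0 -0.11"

```text
time_s: 8.5
tcp_pos: [509.6, 176.3, 105.4]
tcp_rot: [-0.14, 0.838, -0.086, -0.521]
wrist_force: [-0.5, 0.4, -1.9]
finger_gap: 0.731
```

Request:
send_rows --pt "-1 0.05 0.4 -0.12 0.19 0.01 -0.1" --pt "-1 0.04 0.32 -0.11 0.16 0 -0.07" --pt "-1 0.03 0.23 -0.08 0.12 0 -0.06" --pt "-1 0.02 0.14 -0.05 0.07 0 -0.03" --pt "-1 0 0.05 -0.01 0.02 0 -0.01"

```text
time_s: 8.92
tcp_pos: [506.6, 203.8, 112.3]
tcp_rot: [-0.161, 0.834, -0.1, -0.519]
wrist_force: [-0.6, -0.1, -0.8]
finger_gap: 0.732
```

```bash
python3 log.py; python3 - <<'E'
from plan import *
f=grab_frame("wrist"); cv2.imwrite("pics/w7.png",f["img"][:,:,::-1])
s=st()
# tilt to 40 about: from current to rim pos for theta 40 w/ lip target
th=42; w=rad(JR+8,JAZ); p,r=tcp_for(LIP,[*w,69],JAZ,th)
ease(p,r,25,-1)
E
```

```text
[-0.381  1.056 -0.131  1.411 -0.008  1.786  1.439] [506.6 203.8 112.3] [-0.161  0.834 -0.1   -0.519] [-0.56 -0.13 -0.79] 0.7319106937426932
[[-1, -0.01, 0.0, 0.0, 0.0, -0.03, 0.0], [-1, -0.02, 0.0, 0.0, 0.0, -0.1, 0.0], [-1, -0.04, 0.0, 0.01, 0.0, -0.17, 0.0], [-1, -0.05, 0.0, 0.01, 0.0, -0.22, 0.0], [-1, -0.06, 0.0, 0.01, 0.0, -0.29, 0.0]]
[[-1, -0.07, 0.0, 0.02, 0.0, -0.33, 0.0], [-1, -0.09, 0.0, 0.02, 0.0, -0.39, 0.0], [-1, -0.09, -0.01, 0.03, 0.0, -0.43, 0.0], [-1, -0.1, 0.0, 0.03, 0.0, -0.46, 0.0], [-1, -0.1, 0.0, 0.04, 0.0, -0.49, 0.0]]
[[-1, -0.11, 0.0, 0.05, 0.0, -0.52, 0.0], [-1, -0.11, 0.0, 0.05, 0.0, -0.52, 0.0], [-1, -0.1, 0.0, 0.06, 0.0, -0.53, 0.0], [-1, -0.1, -0.01, 0.06, 0.0, -0.53, 0.0], [-1, -0.1, 0.0, 0.06, 0.0, -0.51, 0.0]]
[[-1, -0.09, 0.0, 0.07, 0.0, -0.49, 0.0], [-1, -0.08, 0.0, 0.07, 0.0, -0.46, 0.01], [-1, -0.07, 0.0, 0.06, 0.0, -0.43, 0.0], [-1, -0.07, 0.0, 0.06, 0.0, -0.39, 0.0], [-1, -0.05, 0.0, 0.05, 0.0, -0.34, 0.0]]
[[-1, -0.04, 0.0, 0.05, 0.0, -0.28, 0.0], [-1, -0.04, -0.01, 0.04, 0.0, -0.22, 0.0], [-1, -0.02, 0.0, 0.03, 0.0, -0.17, 0.0], [-1, -0.02, 0.0, 0.02, 0.0, -0.1, 0.0], [-1, 0.0, 0.0, 0.0, 0.0, -0.03, 0.0]]
end [520.09 208.14  66.78] max [0.11 0.01 0.07 0.   0.53 0.01]
```

View pics/w7.png

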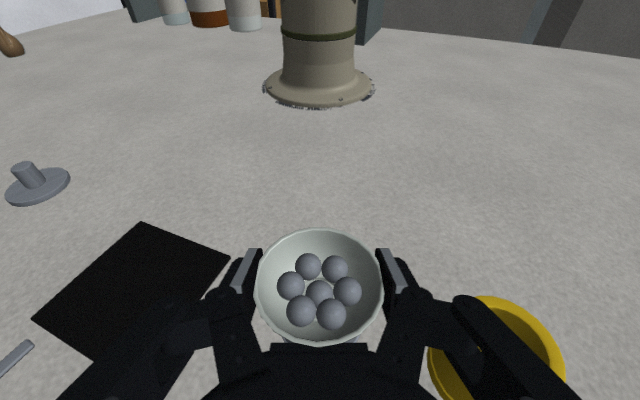

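Request:
send_rows --pt "-1 -0.01 0 0 0 -0.03 0" --pt "-1 -0.02 0 0 0 -0.1 0" --pt "-1 -0.04 0 0.01 0 -0.17 0" --pt "-1 -0.05 0 0.01 0 -0.22 0" --pt "-1 -0.06 0 0.01 0 -0.29 0"

```text
time_s: 9.38
tcp_pos: [508.1, 203.5, 107.6]
tcp_rot: [-0.164, 0.852, -0.094, -0.488]
wrist_force: [-0.3, 0.7, -2.1]
finger_gap: 0.73
```

Request:
send_rows --pt "-1 -0.07 0 0.02 0 -0.33 0" --pt "-1 -0.09 0 0.02 0 -0.39 0" --pt "-1 -0.09 -0.01 0.03 0 -0.43 0" --pt "-1 -0.1 0 0.03 0 -0.46 0" --pt "-1 -0.1 0 0.04 0 -0.49 0"

```text
time_s: 9.8
tcp_pos: [511.6, 204.7, 96.6]
tcp_rot: [-0.172, 0.893, -0.078, -0.407]
wrist_force: [0.4, 0.4, -1.6]
finger_gap: 0.734
```

Request:
send_rows --pt "-1 -0.11 0 0.05 0 -0.52 0" --pt "-1 -0.11 0 0.05 0 -0.52 0" --pt "-1 -0.1 0 0.06 0 -0.53 0" --pt "-1 -0.1 -0.01 0.06 0 -0.53 0" --pt "-1 -0.1 0 0.06 0 -0.51 0"

```text
time_s: 10.22
tcp_pos: [515.8, 206.1, 82.9]
tcp_rot: [-0.18, 0.934, -0.058, -0.303]
wrist_force: [-0.4, -0.2, -1.0]
finger_gap: 0.734
```

```bash
python3 log.py; python3 - <<'E'
from plan import *
f=grab_frame("wrist"); cv2.imwrite("pics/w8.png",f["img"][:,:,::-1])
th=42; w=rad(JR+8,JAZ); p,r=tcp_for(LIP,[*w,69],JAZ,th)
s=st(); print(np.degrees(np.arccos(-R.from_quat(s["tcp_rot"]).as_matrix()[2,2])))
R0=R.from_quat(s["tcp_rot"]); print("lip",R0.apply(LIP)+s["tcp_pos"],"rim",R0.apply(CR)+s["tcp_pos"])
E
```

```text
[-0.369  0.859 -0.147  1.66   0.042  1.253  1.424] [515.8 206.1  82.9] [-0.18   0.934 -0.058 -0.303] [-0.37 -0.23 -1.  ] 0.7341586484604113
35.78118155794445
lip [500.87085138 200.07082202  89.68516062] rim [527.97091311 210.90003489 105.13845809]
```

View pics/w8.png

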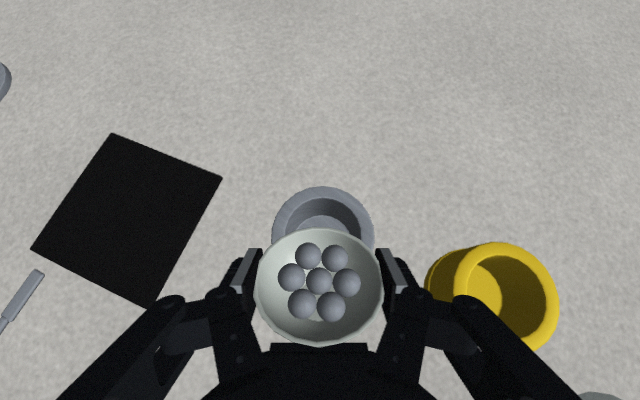

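Request:
send_rows --pt "-1 -0.09 0 0.07 0 -0.49 0" --pt "-1 -0.08 0 0.07 0 -0.46 0" --pt "-1 -0.07 0 0.06 0 -0.43 0" --pt "-1 -0.07 0 0.06 0 -0.39 0" --pt "-1 -0.05 0 0.05 0 -0.34 0"

```text
time_s: 10.68
tcp_pos: [518.9, 207.4, 71.5]
tcp_rot: [-0.184, 0.958, -0.042, -0.217]
wrist_force: [0.2, 0.9, -0.9]
finger_gap: 0.731
```

Request:
send_rows --pt "-1 -0.04 0 0.05 0 -0.28 0" --pt "-1 -0.04 -0.01 0.04 0 -0.22 0" --pt "-1 -0.02 0 0.03 0 -0.17 0" --pt "-1 -0.02 0 0.02 0 -0.1 0" --pt "-1 0 0 0 0 -0.03 0"

```text
time_s: 11.1
tcp_pos: [520.1, 207.8, 67.0]
tcp_rot: [-0.186, 0.965, -0.035, -0.184]
wrist_force: [0.0, 0.8, -0.8]
finger_gap: 0.728
```

```bash
cat > pour.py <<'E'
from plan import *
import sys
s=st(); R0=R.from_quat(s["tcp_rot"]); psi=-np.degrees(np.arccos(-R0.as_matrix()[2,2]))*np.sign(-R0.as_matrix()[:2,2]@JAR)
L=R0.apply(LIP)+s["tcp_pos"]; u=JAR/JR; d=L[:2]-JAR
print("theta",psi-PSI0,"lip radial",d@u,"lat",d@[-u[1],u[0]],"z",L[2],"F",s["wrist_force"].round(2),"j6",s["joint_pos"][5],"t",s["time_s"],s["finger_gap"])
f=grab_frame("wrist"); crop(f,(319,270),75,"pics/%s.png"%sys.argv[1],5)
if len(sys.argv)>2:
    th=float(sys.argv[2]); n=int(sys.argv[3]); w=rad(JR+8,JAZ); th0=psi-PSI0
    planE([tcp_for(LIP,[*w,68.5],JAZ,th0+(th-th0)*(i+1)/n) for i in range(n)],-1,2)
E
python3 pour.py w9 50 10
```

```text
theta 42.00883655187077 lip radial 7.82807704243091 lat -0.37712960726286177 z 69.21559607614887 F [ 0.03  0.81 -0.82] j6 0.9299293022015186 t 11.1 0.7281691395814323
[[-1, -0.01, 0.01, 0.02, 0.01, -0.16, 0.0], [-1, 0.0, 0.0, -0.01, 0.0, -0.16, 0.0], [-1, 0.0, 0.0, -0.01, 0.0, -0.16, 0.0], [-1, 0.0, 0.0, -0.01, 0.0, -0.16, 0.0], [-1, 0.01, 0.0, -0.01, 0.0, -0.16, 0.0]]
[[-1, 0.0, 0.0, -0.01, 0.0, -0.16, 0.0], [-1, 0.0, 0.0, -0.01, 0.0, -0.16, 0.0], [-1, 0.0, 0.0, -0.01, 0.0, -0.16, 0.0], [-1, 0.01, 0.0, -0.01, 0.0, -0.16, 0.0], [-1, 0.0, 0.0, -0.01, 0.0, -0.16, 0.0]]
end [520.2  208.2   68.68] max [0.01 0.01 0.02 0.01 0.16 0.  ]
```

View pics/w9.png

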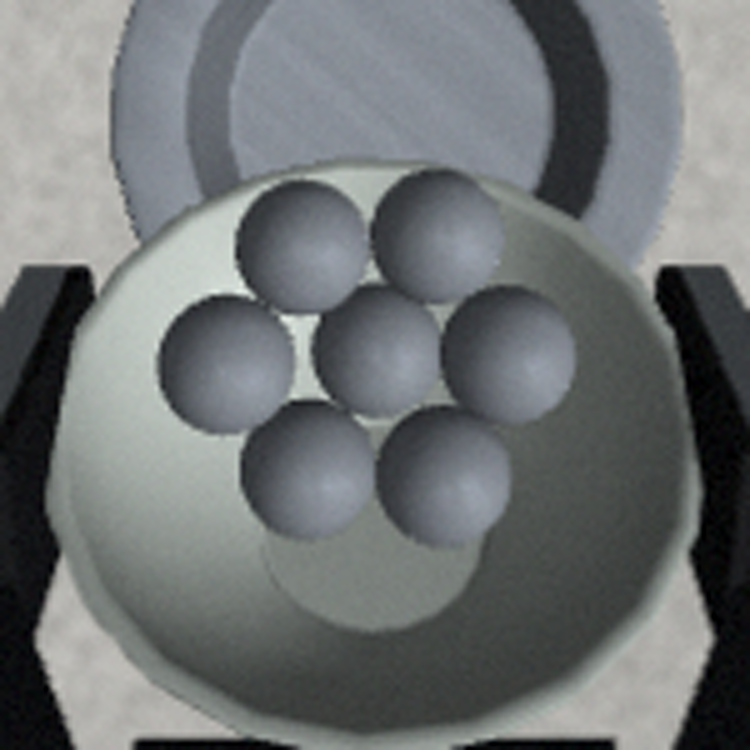

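Request:
send_rows --pt "-1 0 0.03 0 0 -0.16 0" --pt "-1 0 0.03 0 0 -0.16 0" --pt "-1 0 0.03 -0.01 0 -0.16 0" --pt "-1 0 0.03 -0.01 0 -0.14 0" --pt "-1 0 0 -0.01 0 -0.12 0"

```text
time_s: 11.57
tcp_pos: [519.0, 211.1, 67.6]
tcp_rot: [-0.187, 0.97, -0.029, -0.152]
wrist_force: [-0.5, -0.2, -1.4]
finger_gap: 0.73
```

Request:
send_rows --pt "-1 0 0 0 0 -0.1 0" --pt "-1 0 0 -0.01 0 -0.08 0" --pt "-1 0 0 0 0 -0.08 0" --pt "-1 0 0 -0.01 0 -0.08 0" --pt "-1 0 0 0 0 -0.08 0"

```text
time_s: 11.98
tcp_pos: [519.4, 210.9, 68.0]
tcp_rot: [-0.188, 0.973, -0.026, -0.135]
wrist_force: [0.7, 0.2, -1.0]
finger_gap: 0.734
```

```bash
python3 pour.py w10 
```

```text
theta 47.83774859495939 lip radial 8.27022556177002 lat 2.716799483289527 z 68.54394185969016 F [ 0.7   0.18 -1.02] j6 0.7993625082566491 t 11.9833 0.733642522313652
```

View pics/w10.png

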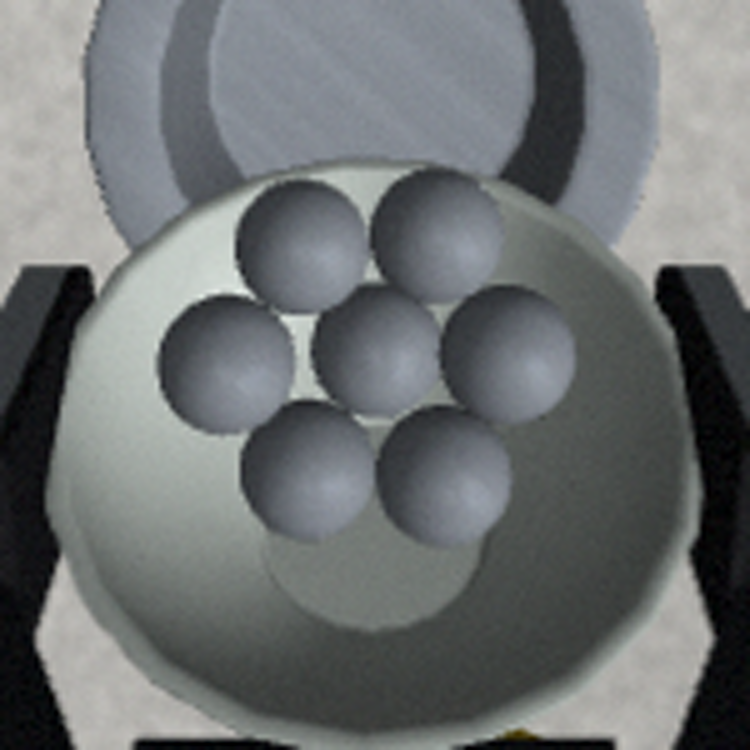

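Request:
send_rows --pt "-1 0 0 -0.01 0 -0.07 0" --pt "-1 0 0 0 0 -0.07 0" --pt "-1 0 0 -0.01 0 -0.07 0" --pt "-1 0 0 0 0 -0.07 0" --pt "-1 0 0 0 0 -0.07 0"

```text
time_s: 12.45
tcp_pos: [519.5, 211.0, 68.5]
tcp_rot: [-0.188, 0.975, -0.023, -0.12]
wrist_force: [-0.0, -0.0, -0.8]
finger_gap: 0.731
```

Request:
send_rows --pt "-1 0 0 -0.01 0 -0.07 0" --pt "-1 0 0 0 0 -0.07 0" --pt "-1 0 0 -0.01 0 -0.07 0" --pt "-1 0 0 0 0 -0.07 0" --pt "-1 0 0 0 0 -0.07 0"

```text
time_s: 12.87
tcp_pos: [519.6, 211.0, 69.0]
tcp_rot: [-0.188, 0.976, -0.02, -0.105]
wrist_force: [0.2, -0.2, -2.2]
finger_gap: 0.736
```

```bash
python3 pour.py w11 
```

```text
theta 51.33371931214292 lip radial 8.451212093619457 lat 2.766956311351642 z 68.46522199524895 F [ 0.16 -0.18 -2.23] j6 0.7189690032274233 t 12.8667 0.735554735881088
```

View pics/w11.png

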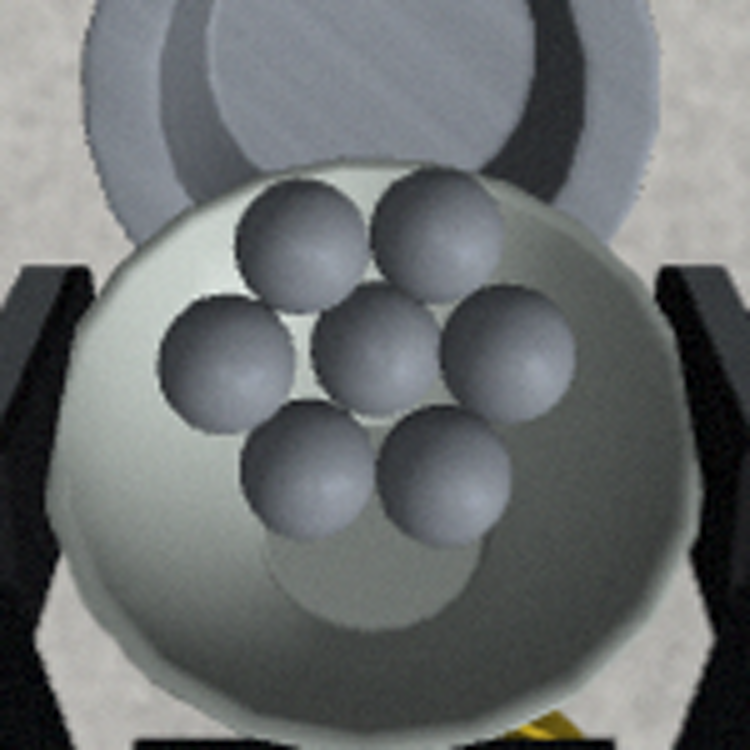

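Request:
send_rows --pt "-1 0 0 -0.01 0 -0.07 0" --pt "-1 0 0 0 0 -0.07 0" --pt "-1 0 0 -0.01 0 -0.07 0" --pt "-1 0 0 0 0 -0.07 0" --pt "-1 0 0 0 0 -0.07 0"

```text
time_s: 13.33
tcp_pos: [519.7, 211.0, 69.5]
tcp_rot: [-0.189, 0.978, -0.017, -0.09]
wrist_force: [0.1, 0.4, -1.8]
finger_gap: 0.728
```

```bash
python3 pour.py w12 
```

```text
theta 53.08390710414416 lip radial 8.590441540552447 lat 2.7444745032906845 z 68.4447080390704 F [ 0.1   0.42 -1.8 ] j6 0.6780257666331339 t 13.3333 0.7280122786769658
```

View pics/w12.png

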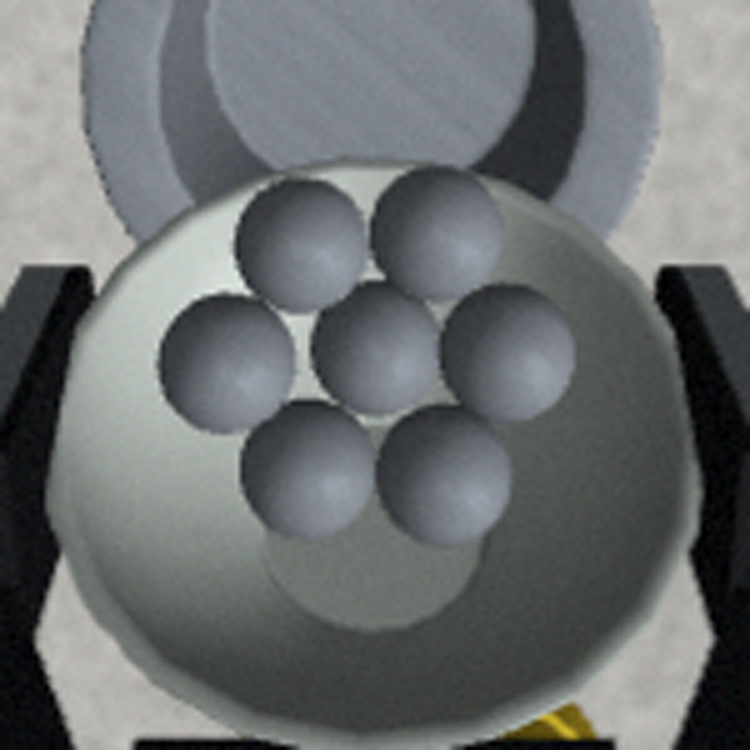

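Request:
send_rows --pt "-1 0 0 -0.01 0 -0.07 0" --pt "-1 0 0 0 0 -0.07 0" --pt "-1 0 0 -0.01 0 -0.07 0" --pt "-1 0 0 0 0 -0.07 0" --pt "-1 0 0 0 0 -0.05 0"

```text
time_s: 13.8
tcp_pos: [519.7, 211.1, 70.0]
tcp_rot: [-0.189, 0.979, -0.014, -0.076]
wrist_force: [0.3, -0.2, -1.2]
finger_gap: 0.733
```

```bash
python3 pour.py w13 
```

```text
theta 54.72997212960952 lip radial 8.639784406851653 lat 2.7633234614492794 z 68.46903669544042 F [ 0.33 -0.24 -1.24] j6 0.6389466650298862 t 13.8 0.7332602663318688
```

View pics/w13.png

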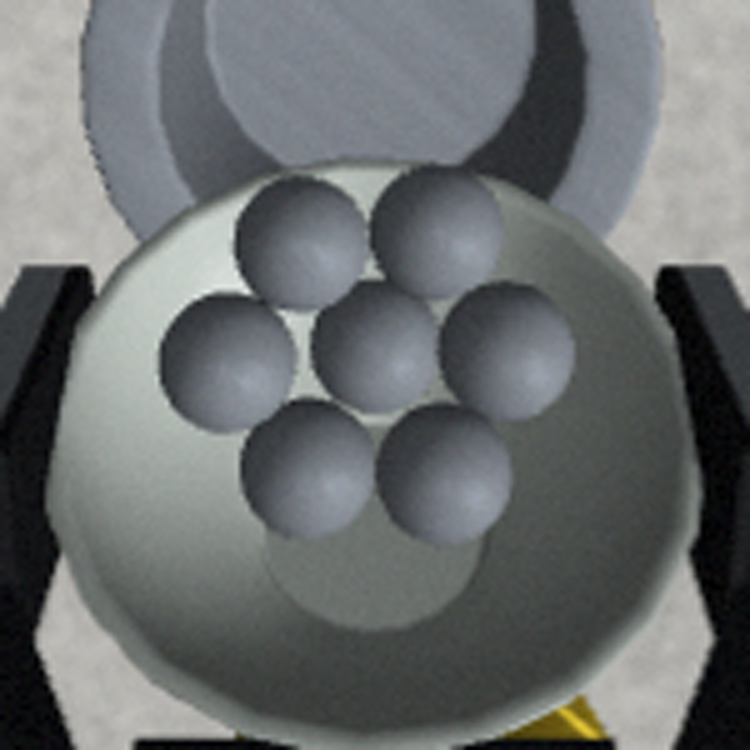

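Request:
send_rows --pt "-1 0 0 -0.01 0 -0.06 0" --pt "-1 0 0 0 0 -0.06 0" --pt "-1 0 0 0 0 -0.06 0" --pt "-1 0 0 0 0 -0.06 0" --pt "-1 0 0 0 0 -0.04 0"

```text
time_s: 14.27
tcp_pos: [519.7, 211.1, 70.2]
tcp_rot: [-0.189, 0.98, -0.012, -0.064]
wrist_force: [-0.1, -0.6, -1.5]
finger_gap: 0.722
```

```bash
python3 pour.py w14 
```

```text
theta 56.12121296503339 lip radial 8.704064812660382 lat 2.7511523296178186 z 68.2681332824228 F [-0.08 -0.64 -1.48] j6 0.6051143911268011 t 14.2667 0.722159534209204
```

View pics/w14.png

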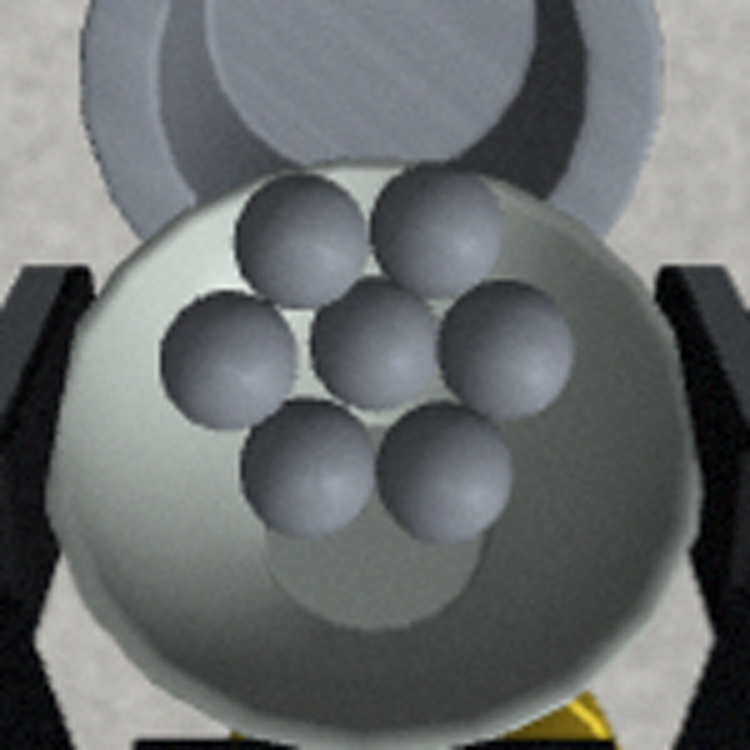

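Request:
send_rows --pt "-1 0 0 -0.01 0 -0.06 0" --pt "-1 0 0 0 0 -0.06 0" --pt "-1 0 0 -0.01 0 -0.06 0" --pt "-1 0 0 0 0 -0.06 0" --pt "-1 0 0 0 0 -0.04 0"

```text
time_s: 14.73
tcp_pos: [519.8, 211.1, 70.7]
tcp_rot: [-0.189, 0.981, -0.01, -0.052]
wrist_force: [-0.3, 0.8, -1.7]
finger_gap: 0.728
```

```bash
python3 pour.py w15 
```

```text
theta 57.529027037719594 lip radial 8.86506537380132 lat 2.7601830432937495 z 68.40147964786506 F [-0.32  0.78 -1.75] j6 0.5712646890248124 t 14.7333 0.7283602456313137
```

View pics/w15.png

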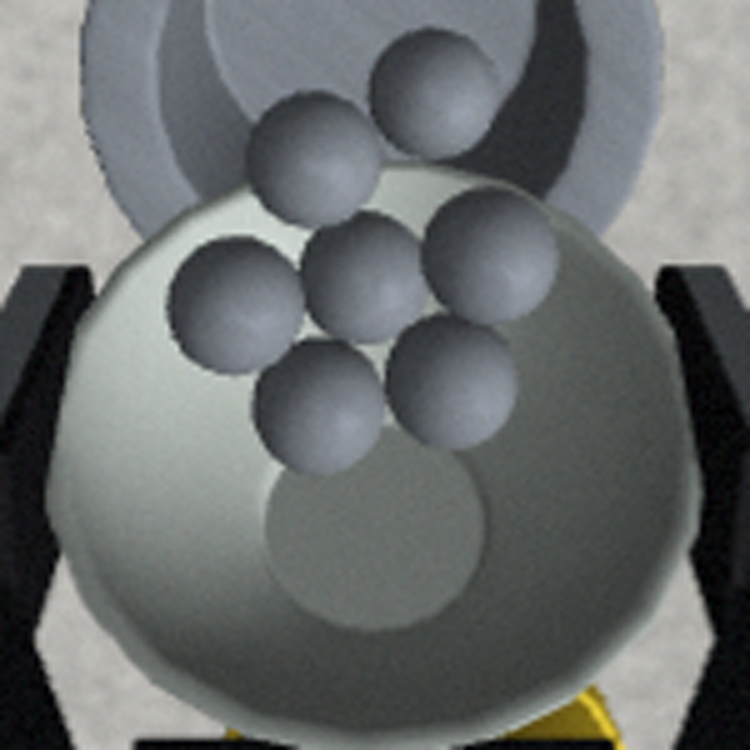

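Request:
send_rows --pt "-1 0 0 0 0 0 0"

```text
time_s: 14.87
tcp_pos: [519.8, 211.2, 70.7]
tcp_rot: [-0.189, 0.981, -0.01, -0.052]
wrist_force: [0.4, -0.4, -1.5]
finger_gap: 0.732
```

```bash
python3 pour.py w16 
```

```text
theta 57.50282472116884 lip radial 8.8416228869675 lat 2.8034435376975164 z 68.40381562765556 F [ 0.42 -0.42 -1.46] j6 0.5718724658037208 t 14.8667 0.7316343166428353
```

View pics/w16.png

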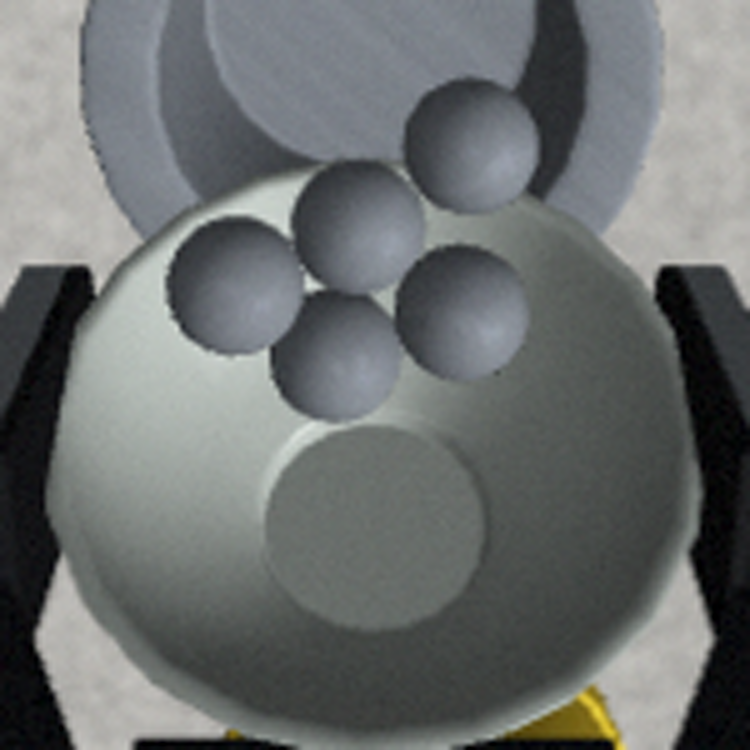

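Request:
send_rows --pt "-1 0 0 0 0 0.5 0" --pt "-1 0 0 0 0 0.8 0" --pt "-1 0 0 0 0 0.7 0" --pt "-1 0 0 0 0 0.4 0" --pt "-1 0 0 0 0 0.2 0"

```text
time_s: 15.33
tcp_pos: [520.6, 211.4, 70.3]
tcp_rot: [-0.187, 0.968, -0.031, -0.164]
wrist_force: [0.6, -0.3, -0.9]
finger_gap: 0.73
```

```bash
python3 pour.py w17 
```

```text
theta 44.42288869556806 lip radial 9.597599512555236 lat 2.773482251996537 z 71.81679457326355 F [ 0.57 -0.26 -0.88] j6 0.88392844184201 t 15.3333 0.729609138151137
```

View pics/w17.png

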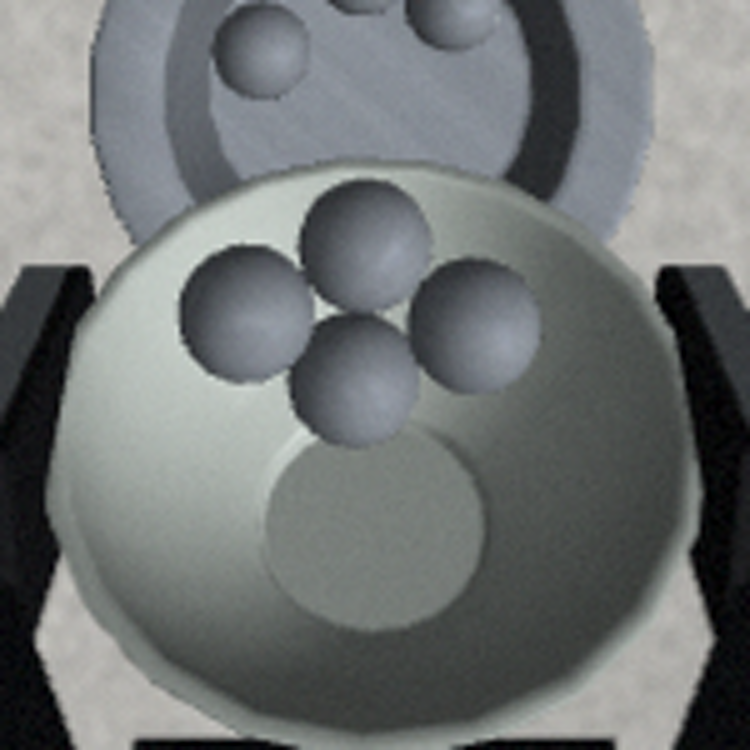

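Three balls are in the jar and four are still in the dish. Now I'll tip it back upright and rise.

```bash
python3 - <<'E'
from plan import *
w=rad(JR+34,JAZ); p,r=tcp_for(CR,[*w,122],JAZ,0)
ease(p,r,20,-1)
s=p; 
# then to mat hover
g=pose(-0.0,PSI0)
p2=np.array([530.5,4.9,62.0])
rg=R.from_quat([-0.005,0.85,-0.001,-0.527])
rv=(r.inv()*rg).as_rotvec(); W=[]
for i in range(25):
    t=(1-np.cos(np.pi*(i+1)/25))/2; W.append((p+(p2-p)*t+np.array([0,0,12*np.sin(np.pi*t)]),r*R.from_rotvec(rv*t)))
planE(W,-1,2,p0=p,r0=r)
E
```

```text
[[-1, 0.01, 0.0, -0.01, 0.0, 0.05, 0.0], [-1, 0.02, 0.0, -0.02, 0.0, 0.17, 0.0], [-1, 0.03, -0.01, -0.04, 0.0, 0.26, 0.0], [-1, 0.04, 0.0, -0.05, 0.0, 0.37, 0.0], [-1, 0.06, -0.01, -0.06, 0.0, 0.45, 0.0]]
[[-1, 0.07, 0.0, -0.07, 0.0, 0.53, 0.0], [-1, 0.09, -0.01, -0.07, 0.0, 0.59, 0.0], [-1, 0.09, -0.01, -0.08, 0.0, 0.65, 0.0], [-1, 0.11, -0.01, -0.07, 0.0, 0.68, 0.0], [-1, 0.11, 0.0, -0.07, 0.0, 0.69, 0.0]]
[[-1, 0.11, -0.01, -0.06, 0.0, 0.7, 0.0], [-1, 0.12, -0.01, -0.05, 0.0, 0.67, 0.0], [-1, 0.11, -0.01, -0.05, 0.0, 0.65, 0.0], [-1, 0.1, -0.01, -0.03, 0.01, 0.59, 0.01], [-1, 0.1, 0.0, -0.03, 0.0, 0.53, 0.0]]
[[-1, 0.08, -0.01, -0.02, 0.0, 0.45, 0.0], [-1, 0.07, 0.0, -0.01, 0.0, 0.37, 0.0], [-1, 0.05, -0.01, 0.0, 0.0, 0.26, 0.0], [-1, 0.03, 0.0, -0.01, 0.0, 0.17, 0.0], [-1, 0.01, 0.0, 0.0, 0.0, 0.05, 0.0]]
end [508.11 203.46 109.05] max [0.12 0.01 0.08 0.01 0.7  0.01]
[[-1, 0.0, -0.03, 0.01, -0.02, 0.0, 0.01], [-1, 0.01, -0.09, 0.02, -0.04, 0.0, 0.02], [-1, 0.01, -0.15, 0.04, -0.07, 0.0, 0.04], [-1, 0.02, -0.21, 0.05, -0.11, 0.0, 0.04], [-1, 0.01, -0.26, 0.07, -0.13, 0.0, 0.07]]
[
[... 232 characters left out ...]
, 0.1, -0.24, 0.0, 0.11], [-1, -0.06, -0.49, 0.09, -0.23, 0.0, 0.12], [-1, -0.09, -0.5, 0.1, -0.24, 0.0, 0.12], [-1, -0.1, -0.5, 0.09, -0.24, 0.0, 0.11], [-1, -0.12, -0.49, 0.09, -0.24, -0.01, 0.11]]
[[-1, -0.14, -0.46, 0.08, -0.22, 0.0, 0.11], [-1, -0.14, -0.44, 0.07, -0.21, 0.0, 0.1], [-1, -0.14, -0.41, 0.06, -0.19, 0.0, 0.1], [-1, -0.14, -0.37, 0.06, -0.18, 0.0, 0.08], [-1, -0.12, -0.32, 0.04, -0.15, 0.0, 0.08]]
[[-1, -0.11, -0.26, 0.03, -0.13, 0.0, 0.06], [-1, -0.09, -0.22, 0.03, -0.1, 0.0, 0.05], [-1, -0.06, -0.15, 0.01, -0.08, 0.0, 0.04], [-1, -0.04, -0.1, 0.01, -0.04, 0.0, 0.02], [-1, -0.02, -0.03, 0.01, -0.02, 0.0, 0.01]]
end [530.45   4.82  61.86] max [0.14 0.5  0.1  0.24 0.01 0.12]
```

Request:
send_rows --pt "-1 0.01 0 -0.03 0 0.05 0" --pt "-1 0.02 0 -0.05 0 0.17 0" --pt "-1 0.03 -0.01 -0.06 0 0.26 0" --pt "-1 0.04 0 -0.05 0 0.37 0" --pt "-1 0.06 -0.01 -0.06 0 0.45 0"

```text
time_s: 15.8
tcp_pos: [518.3, 210.0, 78.8]
tcp_rot: [-0.185, 0.957, -0.042, -0.218]
wrist_force: [0.2, 0.8, -1.1]
finger_gap: 0.724
```

Request:
send_rows --pt "-1 0.07 0 -0.07 0 0.53 0" --pt "-1 0.09 -0.01 -0.07 0 0.59 0" --pt "-1 0.09 -0.01 -0.08 0 0.65 0" --pt "-1 0.11 -0.01 -0.07 0 0.68 0" --pt "-1 0.11 0 -0.07 0 0.69 0"

```text
time_s: 16.22
tcp_pos: [514.0, 207.4, 92.7]
tcp_rot: [-0.177, 0.918, -0.067, -0.347]
wrist_force: [-0.7, 0.1, -1.5]
finger_gap: 0.729
```

Request:
send_rows --pt "-1 0.11 -0.01 -0.06 0 0.7 0" --pt "-1 0.12 -0.01 -0.05 0 0.67 0" --pt "-1 0.11 -0.01 -0.05 0 0.65 0" --pt "-1 0.1 -0.01 -0.03 0.01 0.59 0.01" --pt "-1 0.1 0 -0.03 0 0.53 0"

```text
time_s: 16.63
tcp_pos: [509.7, 204.6, 105.9]
tcp_rot: [-0.166, 0.862, -0.091, -0.469]
wrist_force: [-0.5, -0.3, -1.9]
finger_gap: 0.732
```

Request:
send_rows --pt "-1 0.07 -0.01 -0.02 0 0.45 0" --pt "-1 0.05 0 0 0 0.37 0" --pt "-1 0.03 -0.01 0 0 0.26 0" --pt "-1 0.02 0 0 0 0.17 0" --pt "-1 0 0 0 0 0.05 0"

```text
time_s: 17.05
tcp_pos: [508.2, 203.4, 109.3]
tcp_rot: [-0.161, 0.835, -0.1, -0.517]
wrist_force: [-0.6, -0.2, -0.1]
finger_gap: 0.731
```

```bash
python3 pour.py w18; python3 - <<'E'
from plan import *
s=st(); p=s["tcp_pos"]; r=R.from_quat(s["tcp_rot"]); print(p, r.as_quat(),s["joint_pos"].round(2))
p2=np.array([530.5,4.9,62.0])
rg=R.from_quat([-0.005,0.85,-0.001,-0.527])
rv=(r.inv()*rg).as_rotvec(); W=[]
for i in range(25):
    t=(1-np.cos(np.pi*(i+1)/25))/2; W.append((p+(p2-p)*t+np.array([0,0,12*np.sin(np.pi*t)]),r*R.from_rotvec(rv*t)))
planE(W,-1,2,p0=p,r0=r)
E
```

```text
theta 0.04252474432023945 lip radial 1.0066312015318348 lat -0.02576832318022012 z 122.26216501638154 F [-0.56 -0.15 -0.07] j6 1.7824710715521344 t 17.05 0.7307939138623953
[508.21916245 203.50021884 109.33587488] [-0.16089062  0.83485409 -0.09999487 -0.51684995] [-0.38  1.06 -0.13  1.41 -0.01  1.78  1.44]
[[-1, 0.0, -0.03, 0.01, -0.02, 0.0, 0.01], [-1, 0.01, -0.09, 0.02, -0.04, 0.0, 0.02], [-1, 0.01, -0.15, 0.04, -0.07, 0.0, 0.04], [-1, 0.01, -0.21, 0.06, -0.11, 0.0, 0.04], [-1, 0.02, -0.26, 0.06, -0.13, 0.0, 0.07]]
[[-1, 0.02, -0.31, 0.08, -0.15, 0.0, 0.07], [-1, 0.01, -0.36, 0.08, -0.18, 0.0, 0.09], [-1, 0.0, -0.39, 0.09, -0.19, 0.0, 0.09], [-1, 0.0, -0.44, 0.09, -0.21, 0.0, 0.1], [-1, -0.03, -0.46, 0.1, -0.22, 0.0, 0.11]]
[[-1, -0.04, -0.48, 0.09, -0.24, 0.0, 0.11], [-1, -0.06, -0.49, 0.1, -0.24, 0.0, 0.12], [-1, -0.08, -0.5, 0.09, -0.24, 0.0, 0.12], [-1, -0.11, -0.5, 0.1, -0.24, 0.0, 0.11], [-1, -0.12, -0.49, 0.08, -0.23, 0.0, 0.11]]
[[-1, -0.14, -0.46, 0.09, -0.22, 0.0, 0.11], [-1, -0.14, -0.44, 0.07, -0.21, 0.01, 0.1], [-1, -0.14, -0.41, 0.06, -0.2, 0.0, 0.1], [-1, -0.14, -0.37, 0.06, -0.17, 0.0, 0.08], [-1, -0.12, -0.32, 0.04, -0.16, 0.0, 0.08]]
[[-1, -0.11, -0.26, 0.03, -0.13, 0.0, 0.06], [-1, -0.09, -0.22, 0.03, -0.1, 0.0, 0.05], [-1, -0.06, -0.15, 0.01, -0.07, 0.0, 0.03], [-1, -0.04, -0.1, 0.01, -0.05, 0.0, 0.03], [-1, -0.02, -0.03, 0.01, -0.01, 0.0, 0.0]]
end [530.47   4.84  61.9 ] max [0.14 0.5  0.1  0.24 0.01 0.12]
```

View pics/w18.png

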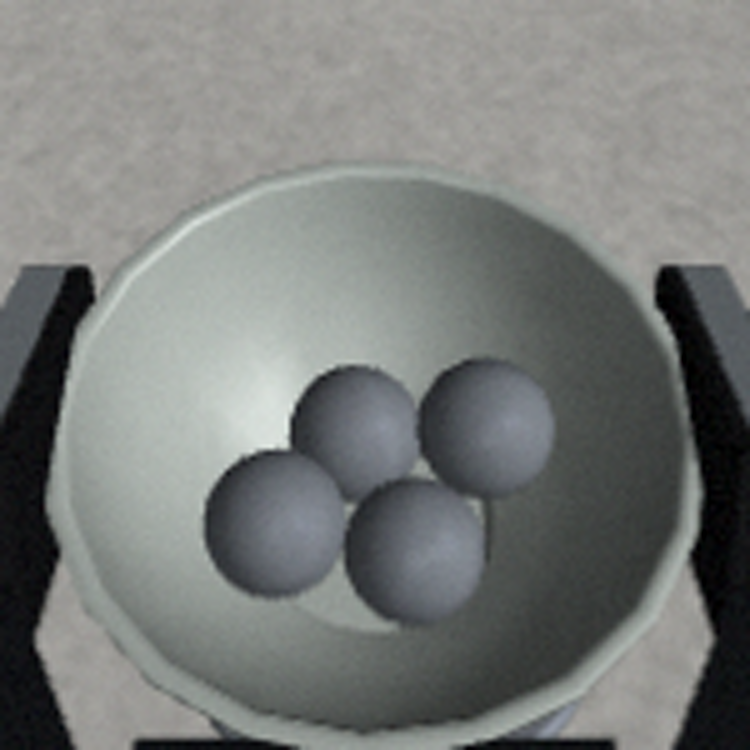

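Request:
send_rows --pt "-1 0 -0.03 0.01 -0.02 0 0.01" --pt "-1 0.01 -0.09 0.02 -0.04 0 0.02" --pt "-1 0.01 -0.15 0.04 -0.07 0 0.04" --pt "-1 0.01 -0.21 0.06 -0.11 0 0.04" --pt "-1 0.02 -0.26 0.06 -0.13 0 0.07"

```text
time_s: 17.52
tcp_pos: [510.5, 184.1, 108.7]
tcp_rot: [-0.146, 0.838, -0.09, -0.518]
wrist_force: [0.1, -0.2, -0.6]
finger_gap: 0.731
```

Request:
send_rows --pt "-1 0.02 -0.31 0.08 -0.15 0 0.07" --pt "-1 0.01 -0.36 0.08 -0.18 0 0.09" --pt "-1 0 -0.39 0.09 -0.19 0 0.09" --pt "-1 0 -0.44 0.09 -0.21 0 0.1" --pt "-1 -0.03 -0.46 0.1 -0.22 0 0.11"

```text
time_s: 17.93
tcp_pos: [516.2, 133.4, 103.5]
tcp_rot: [-0.106, 0.844, -0.065, -0.522]
wrist_force: [-0.5, -0.0, -1.2]
finger_gap: 0.73
```

Request:
send_rows --pt "-1 -0.04 -0.48 0.09 -0.24 0 0.11" --pt "-1 -0.06 -0.49 0.1 -0.24 0 0.12" --pt "-1 -0.08 -0.5 0.09 -0.24 0 0.12" --pt "-1 -0.11 -0.5 0.1 -0.24 0 0.11" --pt "-1 -0.12 -0.49 0.08 -0.23 0 0.11"

```text
time_s: 18.35
tcp_pos: [523.1, 71.9, 88.8]
tcp_rot: [-0.058, 0.848, -0.035, -0.525]
wrist_force: [0.7, 0.3, -1.4]
finger_gap: 0.73
```

Request:
send_rows --pt "-1 -0.14 -0.46 0.09 -0.22 0 0.11" --pt "-1 -0.14 -0.44 0.07 -0.21 0 0.1" --pt "-1 -0.14 -0.41 0.06 -0.2 0 0.1" --pt "-1 -0.14 -0.37 0.06 -0.17 0 0.08" --pt "-1 -0.12 -0.32 0.04 -0.16 0 0.08"

```text
time_s: 18.77
tcp_pos: [528.5, 22.7, 69.7]
tcp_rot: [-0.019, 0.85, -0.01, -0.526]
wrist_force: [0.9, -0.7, -1.6]
finger_gap: 0.733
```

Request:
send_rows --pt "-1 -0.11 -0.26 0.03 -0.13 0 0.06" --pt "-1 -0.09 -0.22 0.03 -0.1 0 0.05" --pt "-1 -0.06 -0.15 0.01 -0.07 0 0.03" --pt "-1 -0.04 -0.1 0.01 -0.05 0 0.03" --pt "-1 -0.02 -0.03 0.01 -0.01 0 0"

```text
time_s: 19.18
tcp_pos: [530.6, 4.6, 61.9]
tcp_rot: [-0.005, 0.85, -0.001, -0.527]
wrist_force: [0.3, -0.2, -1.6]
finger_gap: 0.729
```

```bash
python3 pour.py w19; python3 - <<'E'
from plan import *
f=grab_frame("scene"); crop(f,(325,195),45,"pics/s19.png",8)
rg=R.from_quat([-0.005,0.85,-0.001,-0.527])
s=st(); print(s["tcp_pos"],s["tcp_rot"])
ease(np.array([530.5,4.9,25.5]),rg,15,-1)
E
```

```text
theta 0.05966630974392473 lip radial -51.328991857481064 lat -189.01904670774672 z 74.85928754624555 F [ 0.28 -0.17 -1.63] j6 1.6934975518086648 t 19.1833 0.7292979694474997
[530.5829281    5.19371259  62.02692086] [-0.00550996  0.85013859 -0.00085672 -0.52652947]
[[-1, -0.01, 0.0, 0.01, 0.0, 0.0, 0.0], [-1, -0.05, 0.0, 0.02, 0.0, 0.0, 0.0], [-1, -0.06, 0.0, 0.03, 0.0, 0.0, 0.0], [-1, -0.1, 0.0, 0.05, 0.0, 0.0, 0.0], [-1, -0.11, 0.0, 0.05, 0.0, 0.0, 0.0]]
[[-1, -0.12, -0.01, 0.07, 0.0, 0.0, 0.0], [-1, -0.13, 0.0, 0.06, 0.0, 0.0, 0.01], [-1, -0.14, 0.0, 0.07, 0.0, 0.01, 0.0], [-1, -0.14, 0.0, 0.07, 0.0, 0.0, 0.0], [-1, -0.12, 0.0, 0.06, 0.0, 0.0, 0.0]]
[[-1, -0.11, 0.0, 0.06, 0.0, 0.0, 0.0], [-1, -0.09, -0.01, 0.04, 0.0, 0.0, 0.0], [-1, -0.07, 0.0, 0.04, 0.0, 0.0, 0.0], [-1, -0.04, 0.0, 0.02, 0.0, 0.0, 0.0], [-1, -0.02, 0.0, 0.0, 0.0, 0.0, 0.0]]
end [530.62   4.84  25.47] max [0.14 0.01 0.07 0.   0.01 0.01]
```

View pics/s19.png

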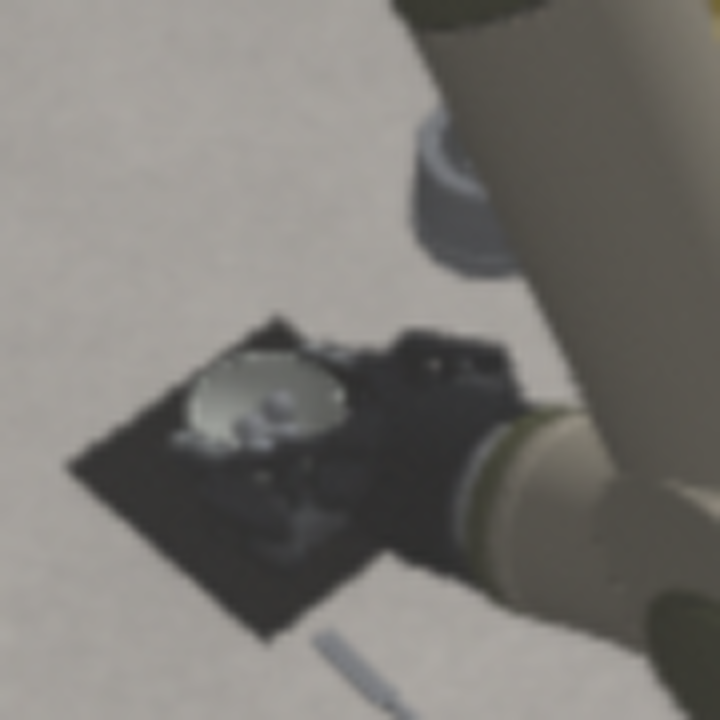

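Request:
send_rows --pt "-1 -0.01 0 0.01 0 0 0" --pt "-1 -0.05 0 0.02 0 0 0" --pt "-1 -0.06 0 0.03 0 0 0" --pt "-1 -0.1 0 0.05 0 0 0" --pt "-1 -0.11 0 0.05 0 0 0"

```text
time_s: 19.7
tcp_pos: [530.7, 5.1, 52.7]
tcp_rot: [-0.005, 0.85, -0.001, -0.526]
wrist_force: [0.4, 0.6, -1.9]
finger_gap: 0.73
```

Request:
send_rows --pt "-1 -0.12 -0.01 0.07 0 0 0" --pt "-1 -0.13 0 0.06 0 0 0" --pt "-1 -0.14 0 0.07 0 0 0" --pt "-1 -0.14 0 0.07 0 0 0" --pt "-1 -0.12 0 0.06 0 0 0"

```text
time_s: 20.12
tcp_pos: [530.5, 4.7, 34.1]
tcp_rot: [-0.005, 0.85, -0.001, -0.527]
wrist_force: [0.1, -0.0, -1.2]
finger_gap: 0.729
```

Request:
send_rows --pt "-1 -0.11 0 0.06 0 0 0" --pt "-1 -0.09 -0.01 0.04 0 0 0" --pt "-1 -0.07 0 0.04 0 0 0" --pt "-1 -0.04 0 0.02 0 0 0" --pt "-1 -0.02 0 0 0 0 0"

```text
time_s: 20.53
tcp_pos: [530.6, 4.5, 25.3]
tcp_rot: [-0.005, 0.85, -0.001, -0.527]
wrist_force: [-0.3, 0.5, -1.6]
finger_gap: 0.73
```

Request:
send_rows --pt "-1 -0.02 0 0.01 0 0 0" --pt "-1 -0.02 0 0.01 0 0 0" --pt "-1 0 0 0 0 0 0"

```text
time_s: 20.78
tcp_pos: [530.7, 4.5, 24.4]
tcp_rot: [-0.005, 0.85, -0.001, -0.526]
wrist_force: [0.5, 0.4, -1.3]
finger_gap: 0.728
```

Descending in small steps until it touches.

Request:
send_rows --pt "-1 -0.02 0 0.01 0 0 0" --pt "-1 -0.02 0 0.01 0 0 0" --pt "-1 -0.02 0 0.01 0 0 0" --pt "-1 0 0 0 0 0 0"

```text
time_s: 21.12
tcp_pos: [530.6, 4.5, 22.6]
tcp_rot: [-0.005, 0.85, -0.001, -0.527]
wrist_force: [-0.8, -0.3, -0.9]
finger_gap: 0.732
```

Request:
send_rows --pt "-1 -0.02 0 0.01 0 0 0" --pt "-1 0 0 0 0 0 0"

```text
time_s: 21.28
tcp_pos: [530.6, 4.5, 22.0]
tcp_rot: [-0.005, 0.85, -0.001, -0.527]
wrist_force: [0.4, 0.1, -1.7]
finger_gap: 0.726
```

Request:
send_rows --pt "-1 -0.02 0 0.01 0 0 0" --pt "-1 0 0 0 0 0 0"

```text
time_s: 21.45
tcp_pos: [530.6, 4.5, 22.0]
tcp_rot: [-0.005, 0.85, -0.001, -0.527]
wrist_force: [1.2, -0.2, 1.1]
finger_gap: 0.731
```

Request:
send_rows --pt "-1 -0.02 0 0.01 0 0 0" --pt "-1 0 0 0 0 0 0"

```text
time_s: 21.62
tcp_pos: [530.6, 4.6, 21.9]
tcp_rot: [-0.005, 0.85, -0.001, -0.527]
wrist_force: [0.9, -0.3, 5.0]
finger_gap: 0.733
```

Request:
send_rows --newtons 20 --pt "-1 0.01 0 -0.01 0 0 0" --pt "0.46 0 0 0 0 0 0" --pt "0.48 0 0 0 0 0 0" --pt "0.52 0 0 0 0 0 0" --pt "0.58 0 0 0 0 0 0"

```text
time_s: 22.03
tcp_pos: [530.8, 4.5, 20.9]
tcp_rot: [-0.005, 0.85, -0.001, -0.526]
wrist_force: [0.2, -0.4, 0.0]
finger_gap: 0.788
```

Request:
send_rows --pt "0.64 0 0 0 0 0 0" --pt "0.7 0 0 0 0 0 0" --pt "0.78 0 0 0 0 0 0" --pt "0.88 0 0 0 0 0 0" --pt "1 0 0 0 0 0 0"

```text
time_s: 22.45
tcp_pos: [530.8, 4.5, 21.2]
tcp_rot: [-0.005, 0.85, -0.001, -0.526]
wrist_force: [-0.4, -1.0, -1.3]
finger_gap: 0.997
```

```bash
python3 log.py; python3 - <<'E'
from plan import *
f=grab_frame("wrist"); crop(f,(318,290),100,"pics/w20.png",4)
f=grab_frame("scene"); crop(f,(320,200),40,"pics/s20.png",8)
E
```

```text
[-0.059  1.155 -0.034  1.439 -0.044  1.654  1.515] [530.8   4.5  21.2] [-0.005  0.85  -0.001 -0.526] [-0.41 -0.96 -1.27] 0.9972258797347117
```

View pics/w20.png

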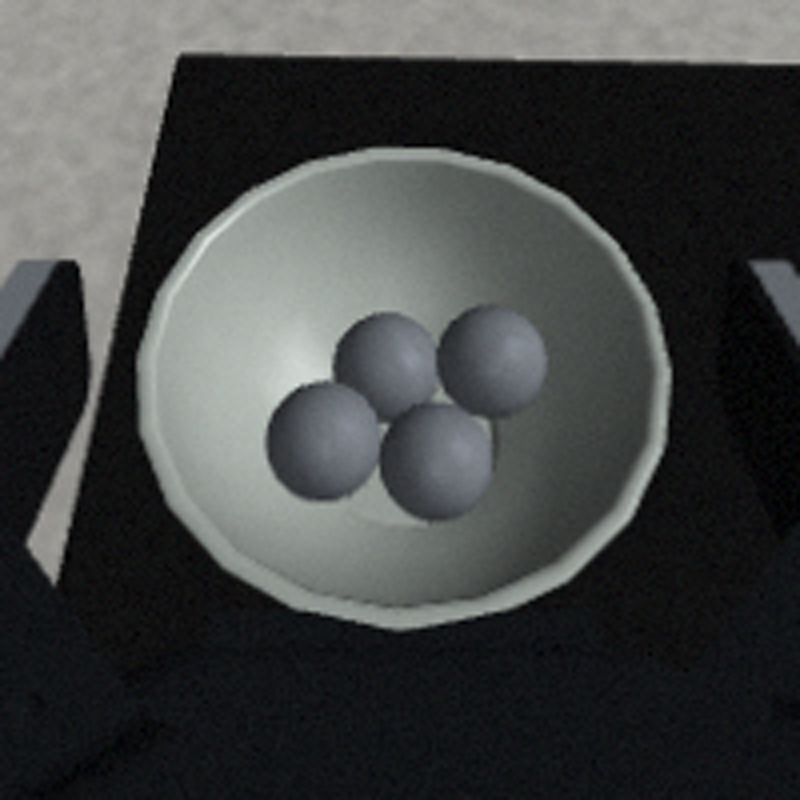

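View pics/s20.png

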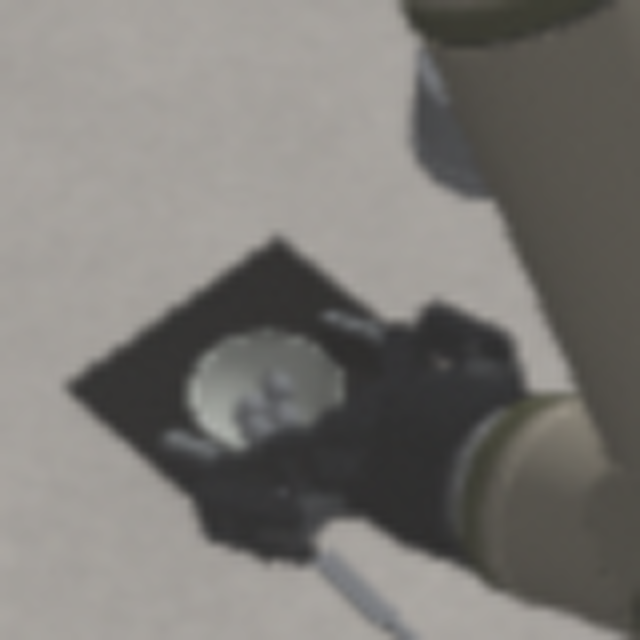

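```bash
python3 - <<'E'
from plan import *
s=st();r=R.from_quat(s["tcp_rot"]); print(r.as_matrix().round(3))
p1=np.array([592,4.6,82.])
ease(p1,r,10,1)
# then to above lid psi 0 az of lid
LID=np.array([481,-218.]); az=np.degrees(np.arctan2(-218,481)); print(az)
p2=np.array([470,-200,140.]); r2=pose(az,0)
rv=(r.inv()*r2).as_rotvec(); W=[]
for i in range(20):
    t=(1-np.cos(np.pi*(i+1)/20))/2; W.append((p1+(p2-p1)*t+np.array([0,0,60*np.sin(np.pi*t)]),r*R.from_rotvec(rv*t)))
planE(W,1,2,p0=p1,r0=r)
E
```

```text
[[-0.446 -0.01  -0.895]
 [-0.008  1.    -0.007]
 [ 0.895  0.004 -0.446]]
[[1, 0.03, 0.0, -0.08, 0.0, 0.0, 0.0], [1, 0.07, 0.0, -0.23, 0.0, 0.0, 0.0], [1, 0.12, 0.0, -0.36, 0.0, 0.0, 0.0], [1, 0.15, 0.0, -0.46, 0.0, 0.0, 0.0], [1, 0.17, -0.01, -0.51, 0.0, 0.0, 0.0]]
[[1, 0.17, 0.0, -0.5, 0.0, 0.0, 0.0], [1, 0.15, 0.0, -0.46, 0.0, 0.0, 0.0], [1, 0.12, 0.0, -0.36, 0.0, 0.0, 0.0], [1, 0.08, 0.0, -0.23, 0.0, 0.0, 0.0], [1, 0.02, 0.0, -0.08, 0.0, 0.0, 0.0]]
end [591.93   4.66  81.89] max [0.17 0.01 0.51 0.   0.   0.  ]
-24.38110094940168
[[1, 0.07, -0.05, 0.0, -0.02, -0.08, 0.03], [1, 0.2, -0.15, 0.0, -0.05, -0.23, 0.08], [1, 0.33, -0.24, -0.01, -0.08, -0.37, 0.13], [1, 0.44, -0.35, -0.02, -0.11, -0.51, 0.19], [1, 0.52, -0.43, -0.06, -0.14, -0.64, 0.23]]
[[1, 0.56, -0.51, -0.07, -0.16, -0.75, 0.27], [1, 0.57, -0.59, -0.1, -0.18, -0.83, 0.3], [1, 0.52, -0.65, -0.1, -0.2, -0.91, 0.32], [1, 0.45, -0.69, -0.07, -0.21, -0.95, 0.34], [1, 0.34, -0.71, -0.01, -0.21, -0.98, 0.36]]
[[1, 0.24, -0.71, 0.07, -0.22, -0.98, 0.35], [1, 0.16, -0.69, 0.16, -0.2, -0.95, 0.34], [1, 0.09, -0.66, 0.23, -0.2, -0.91, 0.33], [1, 0.07, -0.61, 0.27, -0.19, -0.84, 0.3], [1, 0.05, -0.55, 0.28, -0.16, -0.74, 0.26]]
[[1, 0.04, -0.47, 0.27, -0.14, -0.64, 0.23], [1, 0.04, -0.38, 0.21, -0.11, -0.51, 0.19], [1, 0.02, -0.28, 0.16, -0.08, -0.38, 0.13], [1, 0.02, -0.18, 0.1, -0.05, -0.23, 0.08], [1, 0.01, -0.05, 0.03, -0.02, -0.08, 0.03]]
end [ 470.03 -199.89  140.09] max [0.57 0.71 0.28 0.22 0.98 0.36]
```

Request:
send_rows --pt "1 0.03 0 -0.08 0 0 0" --pt "1 0.07 0 -0.23 0 0 0" --pt "1 0.12 0 -0.36 0 0 0" --pt "1 0.15 0 -0.46 0 0 0" --pt "1 0.17 -0.01 -0.51 0 0 0"

```text
time_s: 22.97
tcp_pos: [562.2, 4.5, 52.5]
tcp_rot: [-0.005, 0.85, -0.001, -0.527]
wrist_force: [0.6, -0.3, 0.7]
finger_gap: 0.997
```

Request:
send_rows --pt "1 0.17 0 -0.5 0 0 0" --pt "1 0.15 0 -0.46 0 0 0" --pt "1 0.12 0 -0.36 0 0 0" --pt "1 0.08 0 -0.23 0 0 0" --pt "1 0.02 0 -0.08 0 0 0"

```text
time_s: 23.38
tcp_pos: [592.9, 4.7, 82.8]
tcp_rot: [-0.005, 0.851, -0.001, -0.526]
wrist_force: [0.5, 0.4, 0.6]
finger_gap: 1.001
```

Request:
send_rows --pt "1 0.07 -0.05 0 -0.02 -0.08 0.03" --pt "1 0.2 -0.15 0 -0.05 -0.23 0.08" --pt "1 0.33 -0.24 -0.01 -0.08 -0.37 0.13" --pt "1 0.44 -0.35 -0.02 -0.11 -0.51 0.19" --pt "1 0.52 -0.43 -0.06 -0.14 -0.64 0.23"

```text
time_s: 23.8
tcp_pos: [573.0, -25.4, 116.3]
tcp_rot: [0.029, 0.889, -0.001, -0.457]
wrist_force: [1.1, -0.4, -0.0]
finger_gap: 1.0
```

Request:
send_rows --pt "1 0.56 -0.51 -0.07 -0.16 -0.75 0.27" --pt "1 0.57 -0.59 -0.1 -0.18 -0.83 0.3" --pt "1 0.52 -0.65 -0.1 -0.2 -0.91 0.32" --pt "1 0.45 -0.69 -0.07 -0.21 -0.95 0.34" --pt "1 0.34 -0.71 -0.01 -0.21 -0.98 0.36"

```text
time_s: 24.22
tcp_pos: [530.2, -98.9, 172.2]
tcp_rot: [0.109, 0.956, -0.001, -0.272]
wrist_force: [-0.1, -0.4, 0.3]
finger_gap: 0.995
```

Request:
send_rows --pt "1 0.24 -0.71 0.07 -0.22 -0.98 0.35" --pt "1 0.16 -0.69 0.16 -0.2 -0.95 0.34" --pt "1 0.09 -0.66 0.23 -0.2 -0.91 0.33" --pt "1 0.07 -0.61 0.27 -0.19 -0.84 0.3" --pt "1 0.05 -0.55 0.28 -0.16 -0.74 0.26"

```text
time_s: 24.63
tcp_pos: [486.1, -171.5, 159.3]
tcp_rot: [0.184, 0.98, -0.0, -0.079]
wrist_force: [-0.4, -0.8, 0.3]
finger_gap: 1.0
```

Request:
send_rows --pt "1 0.04 -0.47 0.27 -0.14 -0.64 0.23" --pt "1 0.04 -0.38 0.21 -0.11 -0.51 0.19" --pt "1 0.02 -0.28 0.16 -0.08 -0.38 0.13" --pt "1 0.02 -0.18 0.1 -0.05 -0.23 0.08" --pt "1 0.01 -0.05 0.03 -0.02 -0.08 0.03"

```text
time_s: 25.05
tcp_pos: [467.6, -200.7, 140.3]
tcp_rot: [0.213, 0.977, -0.0, 0.0]
wrist_force: [0.2, 0.1, 0.9]
finger_gap: 1.001
```

```bash
python3 log.py; python3 - <<'E'
from plan import *
f=grab_frame("wrist"); cv2.imwrite("pics/w21.png",f["img"][:,:,::-1])
for n,z in (("lid_knob",29),("lid",14)):
    for d in nets.search_frame("wrist",n)[:2]: print(n,d["uv"],d["confidence"],at_z(f,d["uv"],z))
print(proj(f,[[481,-218,44],[481,-218,14]]))
f=grab_frame("top"); crop(f,(325,220),95,"pics/t21.png",4)
E
```

```text
[ 0.237  0.481  0.079  2.179 -0.078  0.484  1.518] [ 467.6 -200.7  140.3] [ 0.213  0.977 -0.     0.   ] [0.24 0.11 0.89] 1.0012263335167517
lid_knob [306.8, 207.9] 0.91 [ 471.81119612 -215.29969896   29.        ]
lid_knob [537.4, 145.1] 0.73 [504.22357863   4.12961938  29.        ]
lid [309.2, 206.3] 0.97 [ 475.799045   -215.12124952   14.        ]
[[307.72892561 222.86100251]
 [308.80835882 211.71187994]]
```

View pics/w21.png

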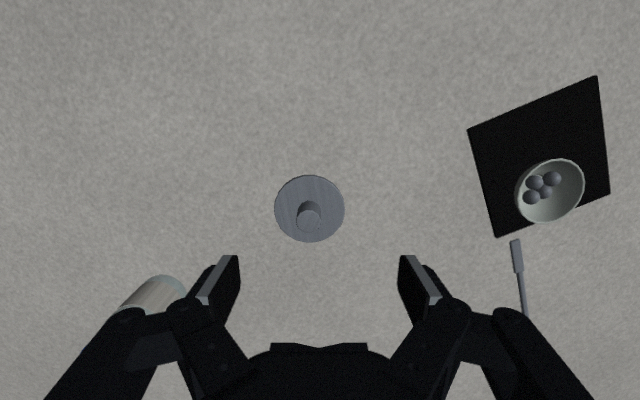

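View pics/t21.png

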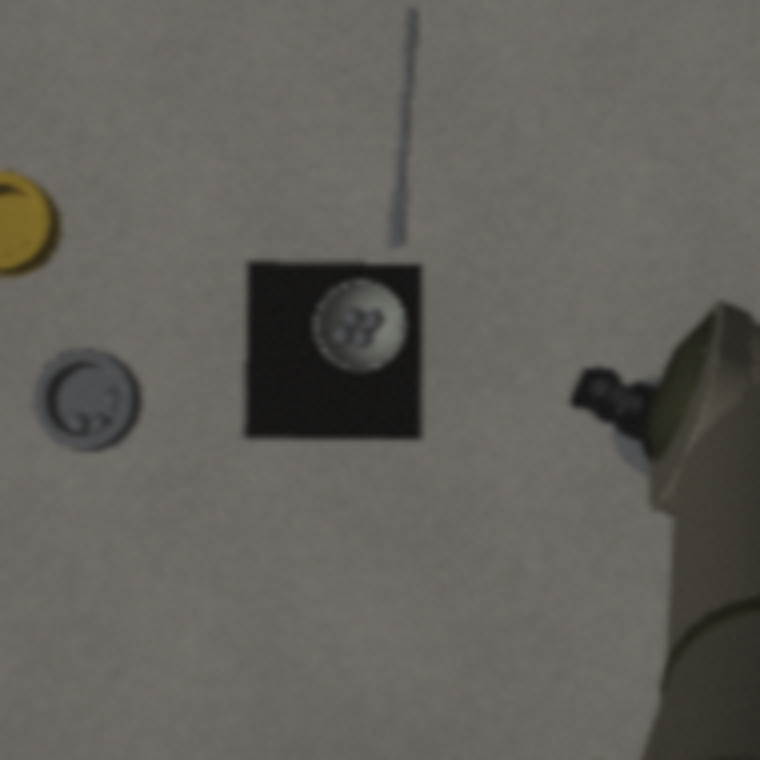

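```bash
python3 - <<'E'
from plan import *
f=grab_frame("wrist"); crop(f,(309,210),45,"pics/c21.png",8)
print(at_z(f,(309.4,208.4),14),at_z(f,(308.7,219),44))
E
```

```text
[ 480.64474313 -214.80575702   14.        ] [ 480.56139848 -214.45660497   44.        ]
```

View pics/c21.png

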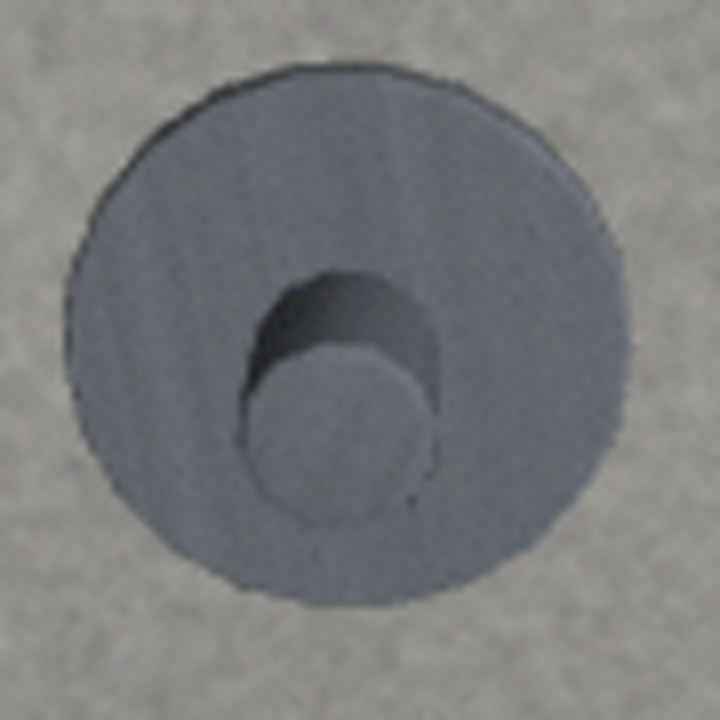

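```bash
python3 - <<'E'
from plan import *
f=grab_frame("wrist")
print(at_z(f,(307.1,206.7),14),at_z(f,(306.2,218.7),44))
s=st();r=R.from_quat(s["tcp_rot"])
ease(np.array([480.2,-216.5,62]),pose(-24.3,0),15,1)
E
```

```text
[ 478.21542162 -216.08057522   14.        ] [ 479.55912424 -216.33964768   44.        ]
[[1, -0.01, -0.01, 0.03, 0.0, 0.0, 0.0], [1, -0.02, -0.01, 0.11, 0.0, 0.0, 0.0], [1, -0.03, -0.02, 0.16, 0.0, 0.0, 0.0], [1, -0.04, -0.04, 0.22, 0.0, 0.0, 0.0], [1, -0.06, -0.04, 0.26, 0.0, 0.0, 0.0]]
[[1, -0.06, -0.04, 0.3, 0.0, 0.0, 0.0], [1, -0.06, -0.05, 0.32, 0.0, 0.0, 0.0], [1, -0.07, -0.04, 0.33, 0.0, 0.0, 0.0], [1, -0.06, -0.05, 0.32, 0.0, 0.0, 0.0], [1, -0.06, -0.05, 0.3, 0.0, 0.0, -0.01]]
[[1, -0.06, -0.03, 0.26, 0.0, 0.01, 0.0], [1, -0.04, -0.04, 0.22, 0.0, 0.0, 0.0], [1, -0.03, -0.02, 0.16, 0.0, 0.0, 0.0], [1, -0.02, -0.02, 0.1, 0.0, 0.0, 0.0], [1, -0.01, 0.0, 0.04, 0.0, 0.0, 0.0]]
end [ 480.18 -216.47   61.94] max [0.07 0.05 0.33 0.   0.01 0.01]
```

Request:
send_rows --pt "1 -0.01 -0.01 0.03 0 0 0" --pt "1 -0.02 -0.01 0.11 0 0 0" --pt "1 -0.03 -0.02 0.16 0 0 0" --pt "1 -0.04 -0.04 0.22 0 0 0" --pt "1 -0.06 -0.04 0.26 0 0 0"

```text
time_s: 25.77
tcp_pos: [472.5, -204.2, 120.0]
tcp_rot: [0.211, 0.977, 0.0, 0.0]
wrist_force: [0.3, 0.3, -0.4]
finger_gap: 0.997
```

Request:
send_rows --pt "1 -0.06 -0.04 0.3 0 0 0" --pt "1 -0.06 -0.05 0.32 0 0 0" --pt "1 -0.07 -0.04 0.33 0 0 0" --pt "1 -0.06 -0.05 0.32 0 0 0" --pt "1 -0.06 -0.05 0.3 0 0 0"

```text
time_s: 26.18
tcp_pos: [477.0, -212.8, 80.2]
tcp_rot: [0.211, 0.977, 0.0, -0.0]
wrist_force: [0.2, -0.0, 0.5]
finger_gap: 0.999
```

Request:
send_rows --pt "1 -0.06 -0.03 0.26 0 0 0" --pt "1 -0.04 -0.04 0.22 0 0 0" --pt "1 -0.03 -0.02 0.16 0 0 0" --pt "1 -0.02 -0.02 0.1 0 0 0" --pt "1 -0.01 0 0.04 0 0 0"

```text
time_s: 26.6
tcp_pos: [479.5, -216.9, 61.4]
tcp_rot: [0.211, 0.977, 0.0, 0.0]
wrist_force: [-0.5, -0.5, 0.8]
finger_gap: 0.999
```

```bash
python3 log.py; python3 - <<'E'
from plan import *
f=grab_frame("wrist"); crop(f,(320,270),80,"pics/w22.png",5)
s=st();r=R.from_quat(s["tcp_rot"])
print(proj(f,[[480.2,-216.5,44]]), proj(f,s["tcp_pos"]+r.apply([0,0,-(44-s["tcp_pos"][2])])))
ease(np.array([480.2,-216.5,17]),pose(-24.3,0),10,1)
E
```

```text
[ 0.284  0.63   0.048  2.186 -0.088  0.327  1.551] [ 479.5 -216.9   61.4] [0.211 0.977 0.    0.   ] [-0.5  -0.51  0.85] 0.9987807628092614
[[319.75345553 242.92325761]] [[318.90977198 242.29510728]]
[[1, 0.0, 0.0, 0.04, 0.0, 0.0, 0.0], [1, 0.0, 0.0, 0.13, 0.0, 0.0, 0.0], [1, 0.0, 0.0, 0.2, 0.0, 0.0, 0.0], [1, -0.01, 0.01, 0.25, 0.0, 0.0, -0.01], [1, 0.0, 0.0, 0.27, 0.0, 0.0, 0.0]]
[[1, 0.0, 0.0, 0.28, 0.0, 0.0, 0.0], [1, 0.0, 0.01, 0.24, 0.0, 0.0, 0.0], [1, -0.01, 0.0, 0.2, 0.0, 0.0, 0.0], [1, 0.0, 0.0, 0.13, 0.0, 0.0, -0.01], [1, 0.0, 0.0, 0.04, 0.0, 0.0, 0.0]]
end [ 480.24 -216.56   17.03] max [0.01 0.01 0.28 0.   0.   0.01]
```

View pics/w22.png

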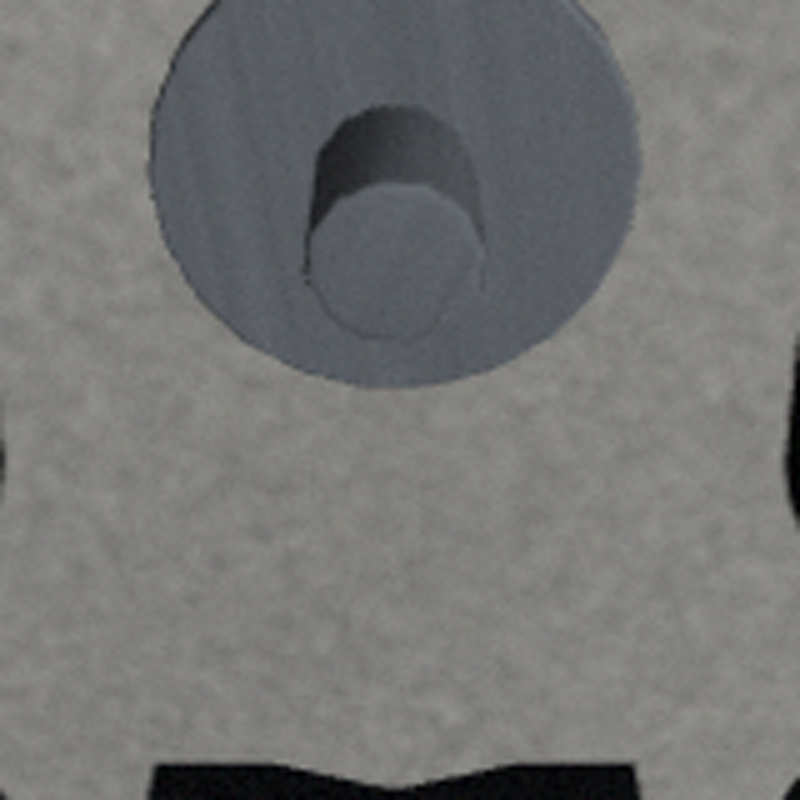

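Request:
send_rows --pt "1 0 0 0.05 0 0 0" --pt "1 0 0 0.13 0 0 0" --pt "1 0 0 0.2 0 0 0" --pt "1 0 0 0.25 0 0 0" --pt "1 0 0 0.27 0 0 0"

```text
time_s: 27.07
tcp_pos: [479.7, -216.8, 38.8]
tcp_rot: [0.211, 0.977, 0.0, 0.0]
wrist_force: [-0.5, 0.1, -0.4]
finger_gap: 1.001
```

Request:
send_rows --pt "1 0 0 0.27 0 0 0" --pt "1 0 0 0.24 0 0 0" --pt "1 0 0 0.2 0 0 0" --pt "1 0 0 0.12 0 0 0" --pt "1 0 0 0.05 0 0 0"

```text
time_s: 27.48
tcp_pos: [479.3, -216.7, 16.6]
tcp_rot: [0.211, 0.977, 0.0, -0.0]
wrist_force: [-0.5, -0.8, -1.0]
finger_gap: 1.001
```

Request:
send_rows --newtons 60 --pt "0.4 0 0 0 0 0 0" --pt "0 0 0 0 0 0 0" --pt "-0.3 0 0 0 0 0 0" --pt "-0.5 0 0 0 0 0 0" --pt "-0.6 0 0 0 0 0 0"

```text
time_s: 27.9
tcp_pos: [479.7, -216.8, 17.5]
tcp_rot: [0.211, 0.977, 0.0, 0.0]
wrist_force: [-0.1, -0.1, 0.3]
finger_gap: 0.3
```

Request:
send_rows --newtons 60 --pt "-0.7 0 0 0 0 0 0" --pt "-1 0 0 0 0 0 0" --pt "-1 0 0 0 0 0 0" --pt "-1 0 0 0 0 0 0"

```text
time_s: 28.23
tcp_pos: [479.7, -216.9, 17.8]
tcp_rot: [0.211, 0.977, -0.0, 0.0]
wrist_force: [-1.1, 0.2, 4.8]
finger_gap: 0.259
```

```bash
python3 log.py; python3 - <<'E'
from plan import *
f=grab_frame("wrist"); cv2.imwrite("pics/w23.png",f["img"][:,:,::-1])
E
```

```text
[ 0.295  0.71   0.032  2.201 -0.093  0.231  1.555] [ 479.7 -216.9   17.8] [ 0.211  0.977 -0.     0.   ] [-1.07  0.19  4.8 ] 0.25850391725398175
```

View pics/w23.png

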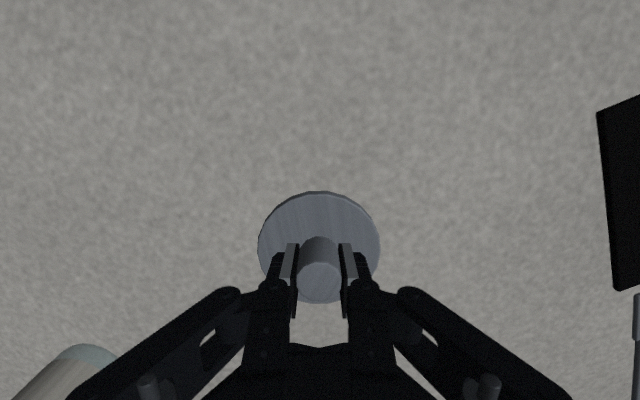

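```bash
cat >> plan.py <<'E'
def cyl(r0,az0,z0,r1,az1,z1,n,g,dec=2,psi=0,zb=0):
    W=[]
    for i in range(n):
        t=(1-np.cos(np.pi*(i+1)/n))/2
        az=az0+(az1-az0)*t; W.append((np.array([*rad(r0+(r1-r0)*t,az),z0+(z1-z0)*t]),pose(az,psi)))
    planE(W,g,dec)
E
python3 - <<'E'
from plan import *
for r,z in ((526,18),(526,110),(535,110),(535,70)): print(np.round(ik(r,z,0,331),2))
s=st()["tcp_pos"]; az0=np.degrees(np.arctan2(s[1],s[0])); r0=np.hypot(*s[:2]); print(az0,r0)
# yaw of tool
print(R.from_quat(st()["tcp_rot"]).as_matrix()[:,0])
cyl(r0,az0,110,530,8,112,20,-1)
E
```

```text
[0.71 2.2  0.24]
[0.54 2.15 0.44]
[0.55 2.13 0.46]
[0.62 2.16 0.37]
-24.33609954158995 526.4504870211487
[-9.10750866e-01  4.12955260e-01 -9.01583169e-04]
[[-1, 0.0, 0.07, -3.69, 0.0, 0.01, -0.05], [-1, -0.01, 0.22, 0.0, 0.0, 0.0, -0.12], [-1, 0.0, 0.36, 0.0, 0.0, 0.0, -0.19], [-1, 0.0, 0.49, -0.01, 0.0, 0.0, -0.27], [-1, 0.0, 0.6, 0.0, 0.0, 0.0, -0.33]]
[[-1, 0.01, 0.71, -0.01, 0.0, 0.0, -0.38], [-1, 0.0, 0.8, 0.0, 0.0, 0.0, -0.44], [-1, 0.01, 0.86, -0.01, 0.0, 0.0, -0.47], [-1, 0.01, 0.91, 0.0, 0.0, 0.0, -0.49], [-1, 0.01, 0.93, -0.01, 0.0, 0.0, -0.5]]
[[-1, 0.01, 0.94, 0.0, 0.0, 0.0, -0.51], [-1, 0.01, 0.91, -0.01, 0.0, 0.0, -0.49], [-1, 0.01, 0.86, -0.01, 0.0, 0.0, -0.47], [-1, 0.0, 0.8, 0.0, 0.0, 0.0, -0.44], [-1, 0.0, 0.71, -0.01, 0.0, 0.0, -0.38]]
[[-1, 0.01, 0.61, 0.0, 0.0, 0.0, -0.33], [-1, 0.0, 0.49, 0.0, 0.0, 0.0, -0.27], [-1, -0.01, 0.36, -0.01, 0.0, 0.0, -0.19], [-1, 0.0, 0.22, 0.0, 0.0, 0.0, -0.12], [-1, 0.0, 0.08, 0.0, 0.0, 0.0, -0.04]]
end [524.86  73.89 112.07] max [0.01 0.94 3.69 0.   0.01 0.51]
```

Request:
send_rows --pt "-1 0 0 -0.05 0 0 0" --pt "-1 0 0 -0.12 0 0 0" --pt "-1 0 0 -0.2 0 0 0" --pt "-1 0 0 -0.3 0 0 0" --pt "-1 0 0 -0.4 0 0 0"

```text
time_s: 28.7
tcp_pos: [479.2, -216.6, 44.4]
tcp_rot: [0.211, 0.977, 0.0, -0.0]
wrist_force: [-0.8, 0.8, -2.6]
finger_gap: 0.258
```

Request:
send_rows --pt "-1 0 0 -0.5 0 0 0" --pt "-1 0 0 -0.6 0 0 0" --pt "-1 0 0 -0.6 0 0 0" --pt "-1 0 0 -0.5 0 0 0" --pt "-1 0 0 -0.4 0 0 0"

```text
time_s: 29.12
tcp_pos: [479.7, -216.9, 111.0]
tcp_rot: [0.211, 0.977, 0.0, 0.001]
wrist_force: [0.6, 0.4, -2.8]
finger_gap: 0.26
```

Request:
send_rows --pt "-1 0 0.07 0 0 0 -0.05" --pt "-1 0 0.22 0 0 0 -0.12" --pt "-1 0 0.36 0 0 0 -0.19" --pt "-1 0 0.49 0 0 0 -0.27" --pt "-1 0 0.6 0 0 0 -0.33"

```text
time_s: 29.53
tcp_pos: [496.2, -175.6, 108.3]
tcp_rot: [0.169, 0.986, 0.0, -0.001]
wrist_force: [0.4, -0.3, -4.4]
finger_gap: 0.263
```

Request:
send_rows --pt "-1 0.01 0.71 0 0 0 -0.38" --pt "-1 0 0.8 0 0 0 -0.44" --pt "-1 0.01 0.86 0 0 0 -0.47" --pt "-1 0.01 0.91 0 0 0 -0.49" --pt "-1 0.01 0.93 0 0 0 -0.5"

```text
time_s: 29.95
tcp_pos: [522.7, -72.5, 108.2]
tcp_rot: [0.069, 0.998, 0.0, -0.0]
wrist_force: [0.1, 0.3, -3.7]
finger_gap: 0.261
```

Request:
send_rows --pt "-1 0.01 0.94 0 0 0 -0.51" --pt "-1 0.01 0.91 0 0 0 -0.49" --pt "-1 0.01 0.86 0 0 0 -0.47" --pt "-1 0 0.8 0 0 0 -0.44" --pt "-1 0 0.71 0 0 0 -0.38"

```text
time_s: 30.37
tcp_pos: [528.0, 33.5, 108.2]
tcp_rot: [-0.031, 1.0, 0.0, -0.001]
wrist_force: [0.3, 0.7, -3.1]
finger_gap: 0.26
```

Request:
send_rows --pt "-1 0.01 0.61 0 0 0 -0.33" --pt "-1 0 0.49 0 0 0 -0.27" --pt "-1 0 0.36 0 0 0 -0.19" --pt "-1 0 0.22 0 0 0 -0.12" --pt "-1 0 0.08 0 0 0 -0.04"

```text
time_s: 30.78
tcp_pos: [524.0, 75.1, 108.8]
tcp_rot: [-0.071, 0.997, 0.0, -0.0]
wrist_force: [-0.4, -0.4, -3.2]
finger_gap: 0.26
```

```bash
python3 log.py; python3 - <<'E'
from plan import *
f=grab_frame("wrist"); cv2.imwrite("pics/w24.png",f["img"][:,:,::-1])
c=proj(f,[[497,199,58]])[0]; print(c)
a=np.linspace(0,2*np.pi,200)
im=f["img"][:,:,::-1].copy()
x0,y0=int(c[0])-45,int(c[1])-45
big=cv2.resize(im[y0:y0+90,x0:x0+90],None,fx=8,fy=8,interpolation=cv2.INTER_CUBIC)
for rr in (36,26):
    q=proj(f,np.c_[497+rr*np.cos(a),199+rr*np.sin(a),0*a+58]); q=((q-[x0,y0]+.5)*8-.5).round().astype(int)
    cv2.polylines(big,[q.reshape(-1,1,2)],True,(0,0,255),1)
cv2.imwrite("pics/c24.png",big)
t=grab_frame("top"); c=proj(t,[[497,199,58]])[0]; x0,y0=int(c[0])-25,int(c[1])-25
big=cv2.resize(t["img"][y0:y0+50,x0:x0+50,::-1],None,fx=12,fy=12,interpolation=cv2.INTER_CUBIC)
for rr in (36,26):
    q=proj(t,np.c_[497+rr*np.cos(a),199+rr*np.sin(a),0*a+58]); q=((q-[x0,y0]+.5)*12-.5).round().astype(int)
    cv2.polylines(big,[q.reshape(-1,1,2)],True,(0,0,255),1)
cv2.imwrite("pics/ct24.png",big)
E
```

```text
[-0.235  0.549 -0.021  2.151  0.025  0.442  1.437] [524.   75.1 108.8] [-0.071  0.997  0.    -0.   ] [-0.43 -0.38 -3.2 ] 0.2597203454579951
[487.53358938 211.47401379]
```

View pics/w24.png

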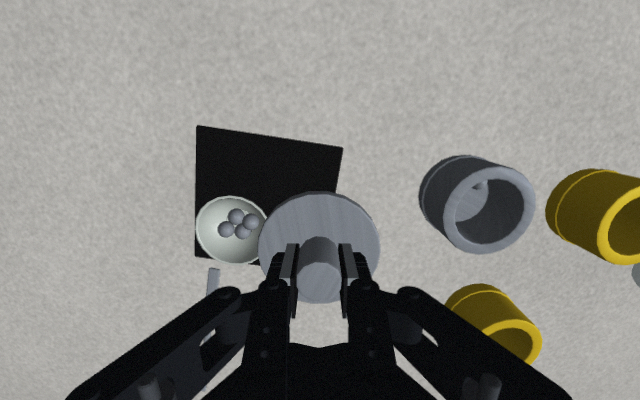

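View pics/c24.png

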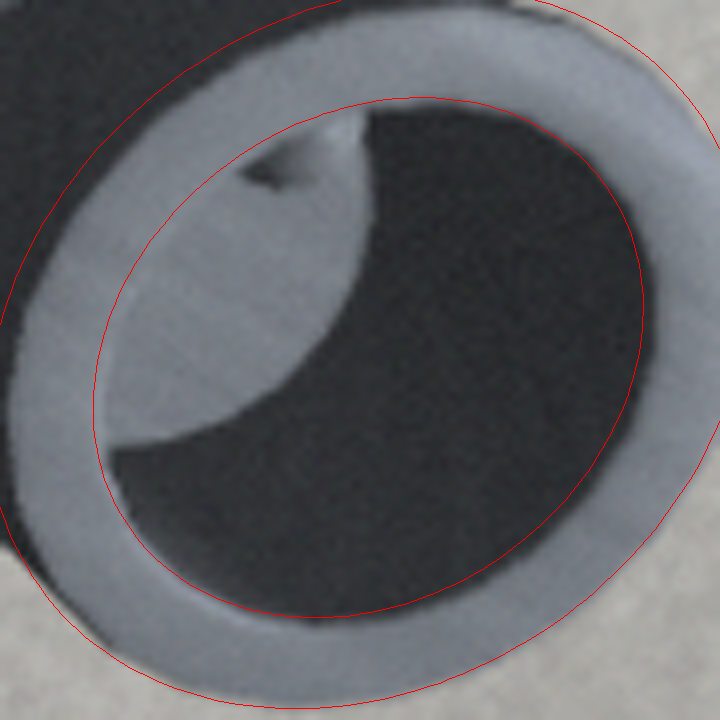

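View pics/ct24.png

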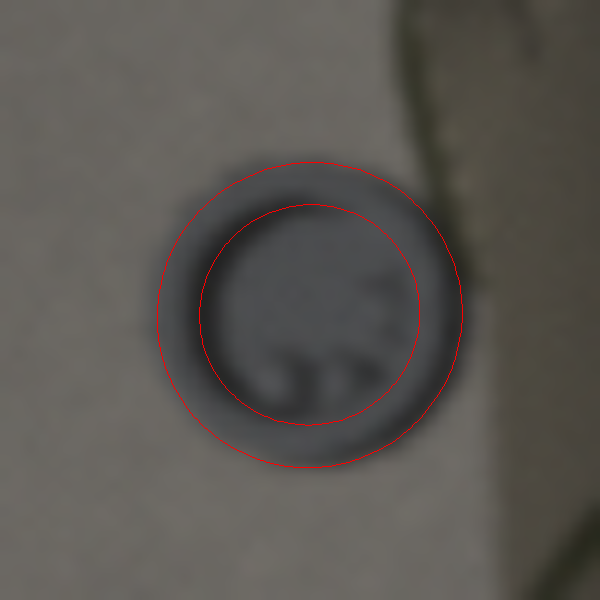

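```bash
python3 - <<'E'
from plan import *
s=st()["tcp_pos"]; az0=np.degrees(np.arctan2(s[1],s[0])); r0=np.hypot(*s[:2])
r1=np.hypot(497.6,200.3); az1=np.degrees(np.arctan2(200.3,497.6)); print(r1,az1)
cyl(r0,az0,s[2],r1,az1,108,15,-1)
E
```

```text
536.400829604131 21.926370657369542
[[-1, 0.0, 0.06, 0.0, 0.0, 0.0, -0.03], [-1, -0.01, 0.16, 0.0, 0.0, 0.0, -0.09], [-1, -0.01, 0.27, 0.0, 0.0, 0.0, -0.15], [-1, -0.02, 0.36, 0.01, 0.0, 0.0, -0.19], [-1, -0.02, 0.44, 0.0, 0.0, 0.0, -0.24]]
[[-1, -0.02, 0.49, 0.0, 0.0, 0.0, -0.26], [-1, -0.02, 0.53, 0.01, 0.0, 0.0, -0.29], [-1, -0.03, 0.54, 0.0, 0.0, 0.0, -0.29], [-1, -0.02, 0.53, 0.0, 0.0, 0.0, -0.28], [-1, -0.02, 0.49, 0.01, 0.0, 0.0, -0.27]]
[[-1, -0.02, 0.44, 0.0, 0.0, 0.0, -0.23], [-1, -0.01, 0.37, 0.0, 0.0, 0.0, -0.2], [-1, -0.02, 0.27, 0.01, 0.0, 0.0, -0.14], [-1, -0.01, 0.17, 0.0, 0.0, 0.0, -0.09], [-1, 0.0, 0.05, 0.0, 0.0, 0.0, -0.03]]
end [497.66 200.27 107.94] max [0.03 0.54 0.01 0.   0.   0.29]
```

Request:
send_rows --pt "-1 0 0.06 0 0 0 -0.03" --pt "-1 -0.01 0.16 0 0 0 -0.09" --pt "-1 -0.01 0.27 0 0 0 -0.15" --pt "-1 -0.02 0.36 0 0 0 -0.19" --pt "-1 -0.02 0.44 0 0 0 -0.24"

```text
time_s: 31.3
tcp_pos: [520.6, 106.7, 109.1]
tcp_rot: [-0.101, 0.995, 0.0, 0.0]
wrist_force: [0.1, 1.0, -3.5]
finger_gap: 0.26
```

Request:
send_rows --pt "-1 -0.02 0.49 0 0 0 -0.26" --pt "-1 -0.02 0.53 0 0 0 -0.29" --pt "-1 -0.03 0.54 0 0 0 -0.29" --pt "-1 -0.02 0.53 0 0 0 -0.28" --pt "-1 -0.02 0.49 0 0 0 -0.27"

```text
time_s: 31.72
tcp_pos: [506.8, 171.3, 109.1]
tcp_rot: [-0.162, 0.987, 0.0, 0.0]
wrist_force: [-0.2, -0.9, -3.8]
finger_gap: 0.259
```

Request:
send_rows --pt "-1 -0.02 0.44 0 0 0 -0.23" --pt "-1 -0.01 0.37 0 0 0 -0.2" --pt "-1 -0.02 0.27 0 0 0 -0.14" --pt "-1 -0.01 0.17 0 0 0 -0.09" --pt "-1 0 0.05 0 0 0 -0.03"

```text
time_s: 32.13
tcp_pos: [497.5, 201.1, 109.0]
tcp_rot: [-0.191, 0.982, 0.0, 0.0]
wrist_force: [-0.2, 0.8, -4.0]
finger_gap: 0.257
```

```bash
python3 log.py; python3 - <<'E'
from plan import *
s=st();r=R.from_quat(s["tcp_rot"]);ease(np.array([497.6,200.3,78]),r,10,-1)
f=grab_frame("wrist"); cv2.imwrite("pics/w25.png",f["img"][:,:,::-1])
f=grab_frame("top"); crop(f,(252,222),40,"pics/t25.png",8)
E
```

```text
[-0.448  0.554 -0.059  2.133  0.071  0.456  1.392] [497.5 201.1 109. ] [-0.191  0.982  0.     0.   ] [-0.17  0.84 -3.99] 0.2568372431531366
[[-1, 0.0, 0.0, 0.03, 0.0, 0.0, 0.0], [-1, 0.0, 0.0, 0.09, 0.0, 0.0, 0.0], [-1, 0.0, -0.01, 0.14, 0.0, 0.0, 0.0], [-1, 0.0, 0.0, 0.17, 0.0, 0.0, 0.0], [-1, 0.0, -0.01, 0.19, 0.0, 0.0, 0.0]]
[[-1, 0.0, 0.0, 0.19, 0.0, 0.0, 0.0], [-1, 0.01, 0.0, 0.18, 0.0, 0.0, 0.0], [-1, 0.0, -0.01, 0.13, 0.0, 0.0, 0.0], [-1, 0.0, 0.0, 0.09, 0.0, 0.0, 0.0], [-1, 0.0, 0.0, 0.03, 0.0, 0.0, 0.0]]
end [497.53 200.29  78.04] max [0.01 0.01 0.19 0.   0.   0.  ]
```

View pics/w25.png

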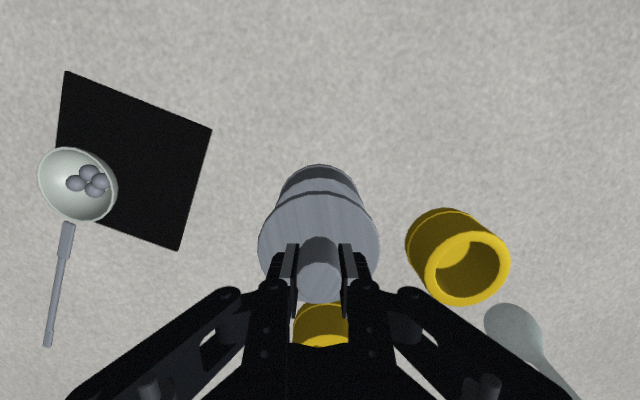

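Request:
send_rows --pt "-1 0 0 0.03 0 0 0" --pt "-1 0 0 0.09 0 0 0" --pt "-1 0 -0.01 0.14 0 0 0" --pt "-1 0 0 0.17 0 0 0" --pt "-1 0 0 0.19 0 0 0"

```text
time_s: 32.65
tcp_pos: [497.9, 199.9, 93.1]
tcp_rot: [-0.19, 0.982, -0.0, 0.0]
wrist_force: [-0.0, 0.3, -2.5]
finger_gap: 0.262
```

Request:
send_rows --pt "-1 0 0 0.19 0 0 0" --pt "-1 0 0 0.18 0 0 0" --pt "-1 0 -0.01 0.13 0 0 0" --pt "-1 0 0 0.09 0 0 0" --pt "-1 0 0 0.03 0 0 0"

```text
time_s: 33.07
tcp_pos: [497.8, 199.9, 77.5]
tcp_rot: [-0.19, 0.982, -0.0, -0.0]
wrist_force: [-0.3, 0.4, -2.2]
finger_gap: 0.261
```

```bash
python3 log.py; python3 - <<'E'
from plan import *
f=grab_frame("wrist"); crop(f,(319,240),75,"pics/w26.png",5)
f=grab_frame("scene"); crop(f,(342,170),35,"pics/s26.png",10)
E
```

```text
[-0.452  0.607 -0.051  2.151  0.078  0.385  1.387] [497.8 199.9  77.5] [-0.19   0.982 -0.    -0.   ] [-0.27  0.44 -2.23] 0.2612208576194437
```

View pics/w26.png

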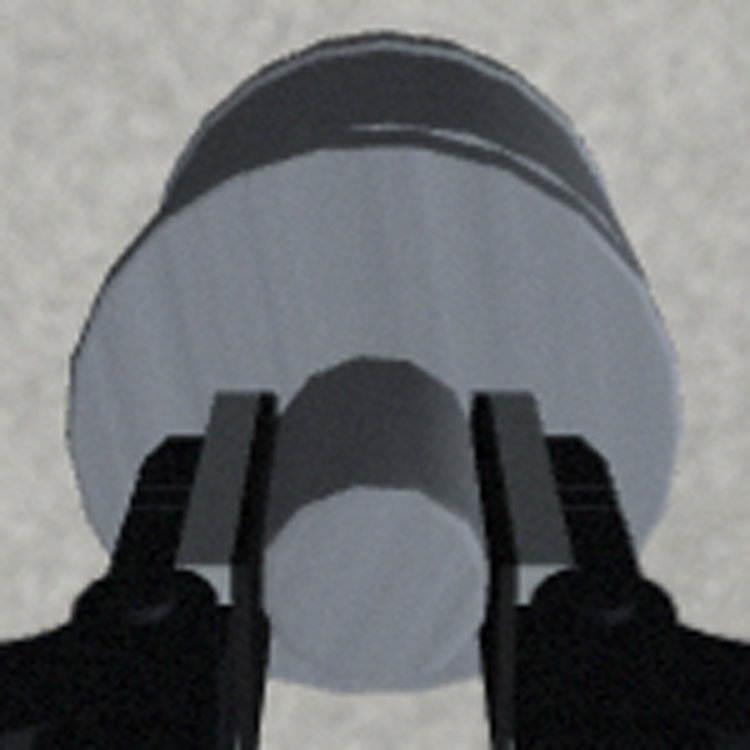

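View pics/s26.png

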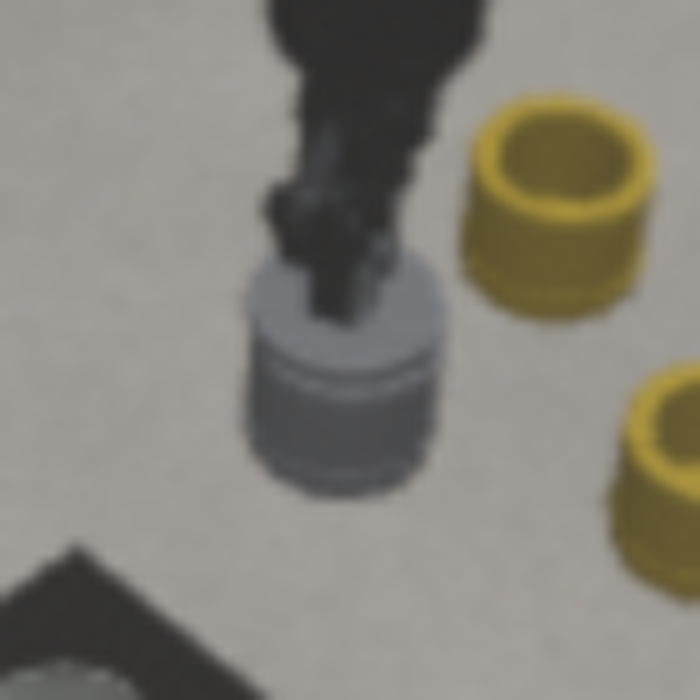

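```bash
python3 - <<'E'
from plan import *
f=grab_frame("wrist"); a=np.linspace(0,2*np.pi,300)
x0,y0=244,165; im=f["img"][:,:,::-1][y0:y0+110,x0:x0+150]
s=st();r=R.from_quat(s["tcp_rot"]);p=s["tcp_pos"]
outs=[]
for (jx,jy) in ((497.8,199.9),(497.2,201.9)):
    big=cv2.resize(im,None,fx=5,fy=5,interpolation=cv2.INTER_CUBIC)
    for rr,z,c in ((36,58,(0,0,255)),(36,0,(0,255,0))):
        q=proj(f,np.c_[jx+rr*np.cos(a),jy+rr*np.sin(a),0*a+z]); q=((q-[x0,y0]+.5)*5-.5).round().astype(int)
        cv2.polylines(big,[q.reshape(-1,1,2)],True,c,1)
    c=np.array([497.8,199.9])
    q=proj(f,np.c_[c[0]+37*np.cos(a),c[1]+37*np.sin(a),0*a+p[2]-17.8+14]); q=((q-[x0,y0]+.5)*5-.5).round().astype(int)
    cv2.polylines(big,[q.reshape(-1,1,2)],True,(255,0,0),1)
    outs.append(big[:520])
cv2.imwrite("pics/o26a.png",outs[0]);cv2.imwrite("pics/o26b.png",outs[1])
E
```

```text
(no output)
```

View pics/o26a.png

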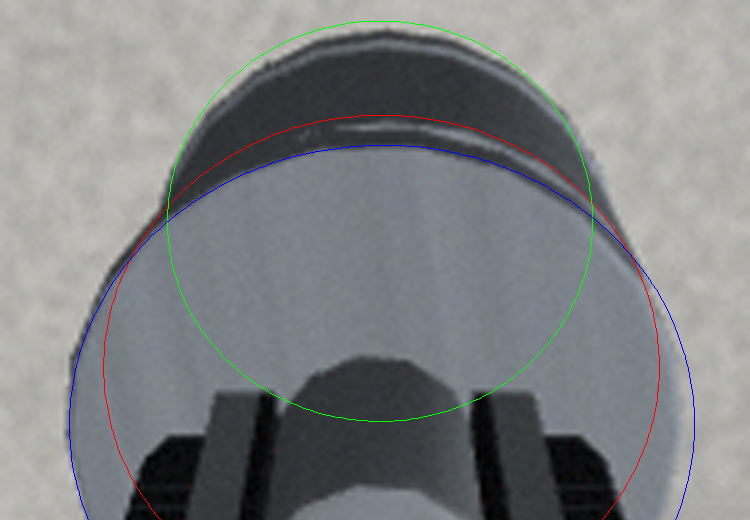

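View pics/o26b.png

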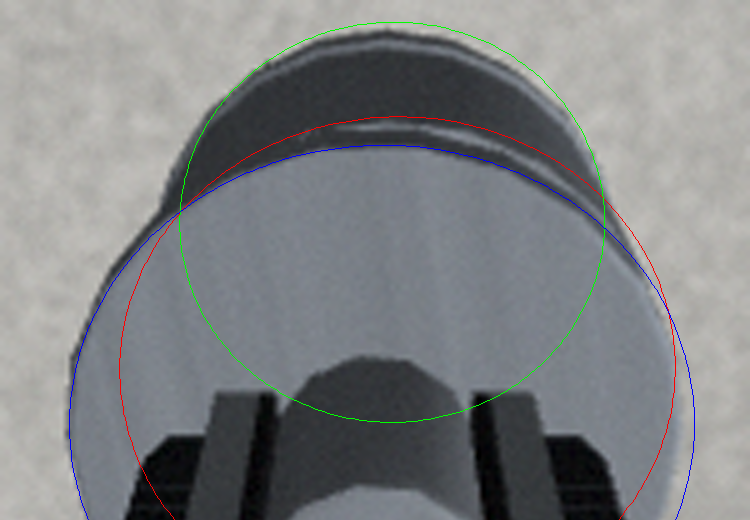

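Request:
send_rows --pt "-1 -0.03 0.03 0 0 0 0" --pt "-1 -0.02 0.03 0 0 0 0" --pt "-1 0 0 0.04 0 0 0" --pt "-1 0 0 0.06 0 0 0" --pt "-1 0 0 0.04 0 0 0"

```text
time_s: 33.63
tcp_pos: [498.5, 201.8, 74.5]
tcp_rot: [-0.19, 0.982, 0.0, 0.0]
wrist_force: [0.8, 0.0, -3.5]
finger_gap: 0.259
```

Request:
send_rows --pt "-1 0 0 0.04 0 0 0" --pt "-1 0 0 0.04 0 0 0" --pt "-1 0 0 0 0 0 0"

```text
time_s: 33.88
tcp_pos: [498.4, 201.8, 72.3]
tcp_rot: [-0.19, 0.982, -0.0, 0.0]
wrist_force: [0.7, -0.1, -3.8]
finger_gap: 0.259
```

Request:
send_rows --pt "-1 0 0 0.03 0 0 0" --pt "-1 0 0 0.03 0 0 0" --pt "-1 0 0 0.02 0 0 0" --pt "-1 0 0 0 0 0 0"

```text
time_s: 34.22
tcp_pos: [498.5, 201.8, 70.4]
tcp_rot: [-0.19, 0.982, -0.0, 0.0]
wrist_force: [0.1, 0.8, -3.1]
finger_gap: 0.263
```

Request:
send_rows --pt "-1 0 0 0.02 0 0 0" --pt "-1 0 0 0.01 0 0 0" --pt "-1 0 0 0 0 0 0"

```text
time_s: 34.47
tcp_pos: [498.5, 201.8, 69.8]
tcp_rot: [-0.19, 0.982, 0.0, 0.0]
wrist_force: [0.0, 0.1, -3.5]
finger_gap: 0.259
```

Request:
send_rows --pt "-1 0 0 0.02 0 0 0" --pt "-1 0 0 0.02 0 0 0" --pt "-1 0 0 0 0 0 0"

```text
time_s: 34.72
tcp_pos: [498.6, 201.8, 69.8]
tcp_rot: [-0.19, 0.982, 0.0, 0.001]
wrist_force: [-3.3, -0.3, 10.5]
finger_gap: 0.261
```

```bash
python3 log.py; python3 - <<'E'
from plan import *
f=grab_frame("wrist"); crop(f,(319,240),75,"pics/w27.png",5)
f=grab_frame("scene"); crop(f,(342,170),35,"pics/s27.png",10)
E
```

```text
[-0.457  0.621 -0.049  2.153  0.08   0.368  1.383] [498.6 201.8  69.8] [-0.19   0.982  0.     0.001] [-3.3  -0.29 10.47] 0.26102432096281253
```

View pics/w27.png

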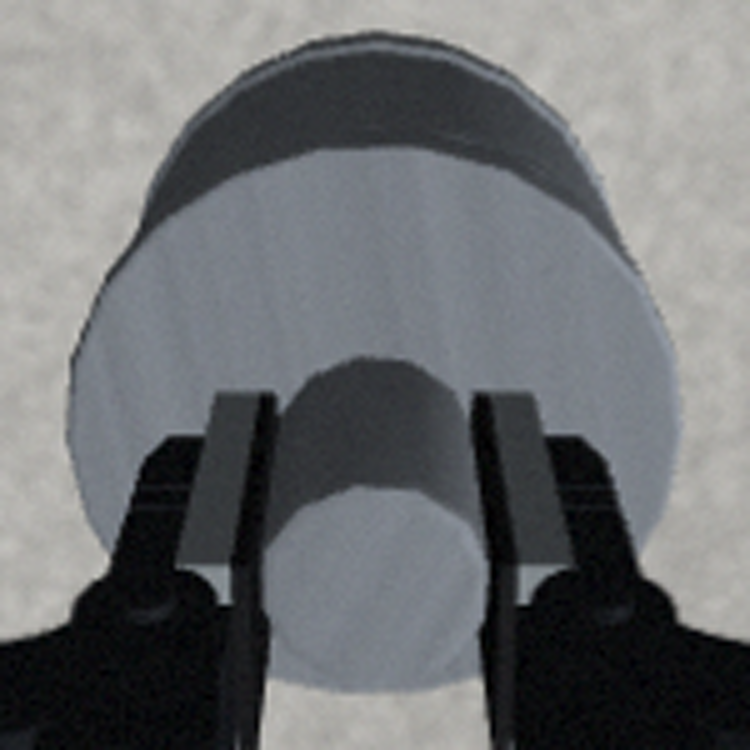

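View pics/s27.png

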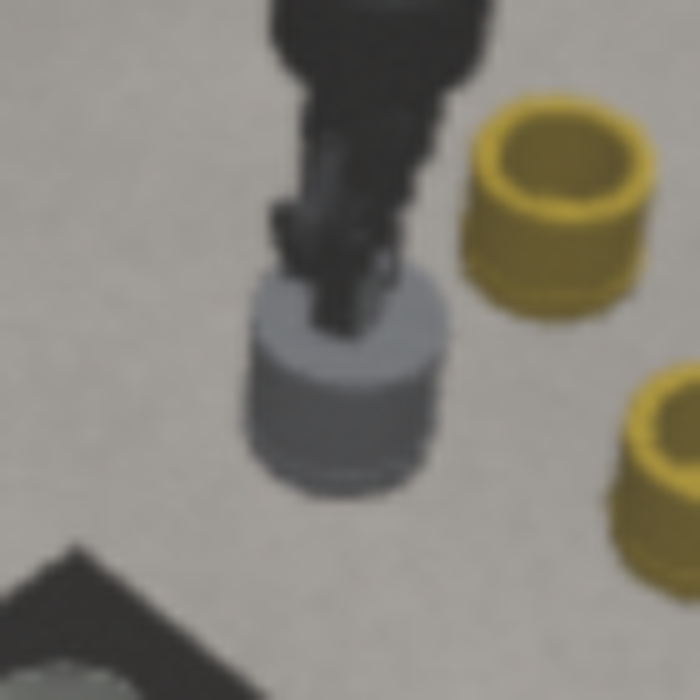

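Request:
send_rows --newtons 20 --pt "-1 0 0 -0.02 0 0 0" --pt "-0.48 0 0 0 0 0 0" --pt "-0.4 0 0 0 0 0 0" --pt "-0.25 0 0 0 0 0 0" --pt "-0.1 0 0 0 0 0 0"

```text
time_s: 35.23
tcp_pos: [498.7, 201.9, 69.3]
tcp_rot: [-0.19, 0.982, 0.0, 0.0]
wrist_force: [-0.3, -0.4, -0.7]
finger_gap: 0.451
```

Request:
send_rows --pt "0.1 0 0 0 0 0 0" --pt "0.3 0 0 0 0 0 0" --pt "0.4 0 0 -0.05 0 0 0" --pt "0.4 0 0 -0.15 0 0 0" --pt "0.4 0 0 -0.25 0 0 0"

```text
time_s: 35.65
tcp_pos: [498.3, 201.7, 80.5]
tcp_rot: [-0.19, 0.982, -0.0, -0.0]
wrist_force: [0.1, 0.5, -0.6]
finger_gap: 0.704
```

Request:
send_rows --pt "0.4 0 0 -0.4 0 0 0" --pt "0.4 0 0 -0.6 0 0 0" --pt "0.4 0 0 -0.8 0 0 0" --pt "0.4 0 0 -0.8 0 0 0" --pt "0.4 0 0 -0.8 0 0 0"

```text
time_s: 36.07
tcp_pos: [498.4, 201.7, 167.5]
tcp_rot: [-0.19, 0.982, 0.0, 0.0]
wrist_force: [0.1, -0.6, 0.6]
finger_gap: 0.699
```

Request:
send_rows --pt "0.4 0.3 0.5 -0.8 0 0 0" --pt "0.4 0.3 0.5 -0.8 0 0 0" --pt "0.4 0.3 0.5 -0.8 0 0 0" --pt "0.4 0 0 -0.4 0 0 0" --pt "0.4 0 0 0 0 0 0"

```text
time_s: 36.48
tcp_pos: [464.2, 229.0, 238.6]
tcp_rot: [-0.191, 0.982, 0.001, 0.002]
wrist_force: [0.1, -0.7, 0.4]
finger_gap: 0.699
```

```bash
python3 log.py; python3 - <<'E'
from plan import *
f=grab_frame("wrist"); cv2.imwrite("pics/w28.png",f["img"][:,:,::-1])
f=grab_frame("scene"); crop(f,(335,185),50,"pics/s28.png",7)
f=grab_frame("top"); crop(f,(300,210),65,"pics/t28.png",6)
E
```

```text
[-0.509  0.342 -0.077  2.062  0.039  0.733  1.343] [464.2 229.  238.6] [-0.191  0.982  0.001  0.002] [ 0.09 -0.67  0.4 ] 0.6993288044714986
```

View pics/w28.png

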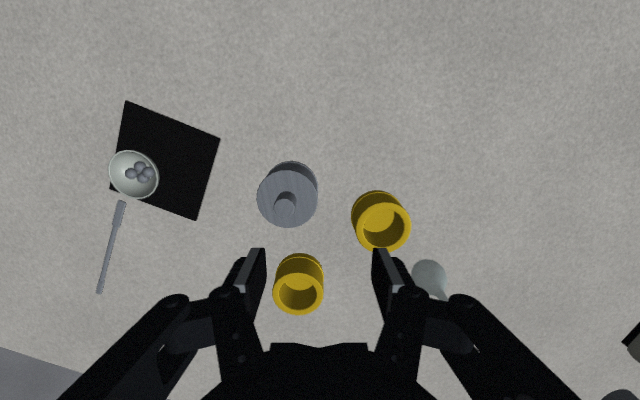

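View pics/s28.png

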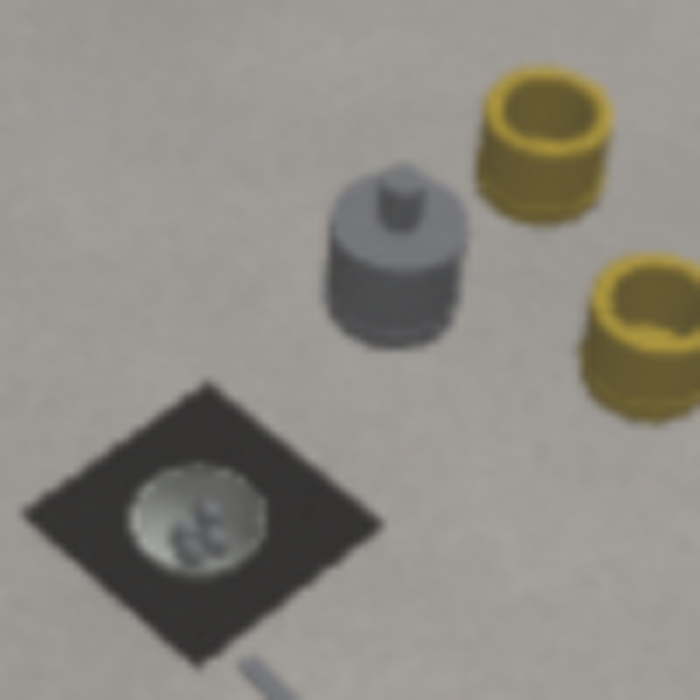

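View pics/t28.png

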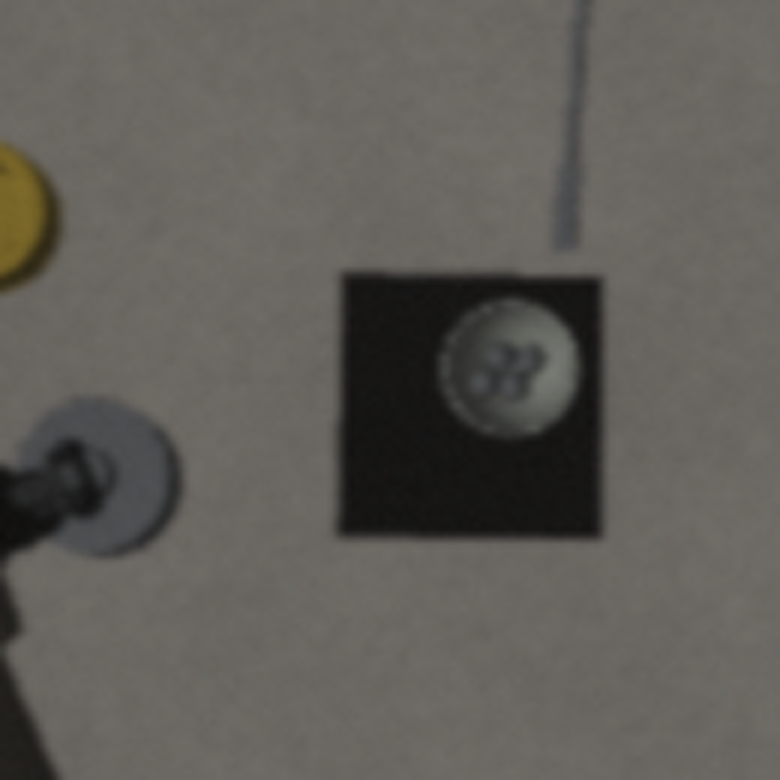

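The lid sits flat on the jar at wrist pixel (287,195). The dish stands upright on the mat with four balls at (134,175), the spatula and flask are as they were, and the robot touches nothing. I'm handing in.

Request:
send_rows --pt "0.4 0 0 0 0 0 0" --pt "0.4 0 0 0 0 0 0"

```text
time_s: 36.8
tcp_pos: [463.6, 227.5, 234.5]
tcp_rot: [-0.19, 0.982, -0.0, -0.001]
wrist_force: [0.3, 0.6, -0.6]
finger_gap: 0.701
```

```bash
python3 -c "
from cell import workorder
print(workorder.close_job())"
```

```text
the job is handed in; nothing more can be done
None
```

The job is done and handed in at about 37 s of the 72 s allowed. Three balls went into the steel jar and four stayed in the dish. No ball was spilled in any picture.

- **Pour:** I gripped the dish across its rim and tipped it slowly over the jar. The balls began to move at about 57°. I tipped back as the third ball left the lip, and the next picture showed three balls in the jar and four in the dish.
- **Dish:** It was lowered onto the black mat until it touched, with about 5 N of contact force, and released. The last pictures show it upright on its foot with the four balls in it.
- **Lid:** It went down at the height I had calculated for fully seated (tool at 69.8 mm), and a press of about 10 N moved it no further. The last wrist and scene pictures show it flat on the jar.
- **Bystanders:** The last pictures show the spatula, flask and yellow jars where they were. The blue-capped bottle was not in those pictures; I last saw it in the wrist view while I was picking up the lid, and the arm did not go near it.

**Disagreement:** Just before the lid went in, the wrist camera put the jar about 1.5 mm away from where the lid was lined up. I corrected for it, and the lid went in without resistance.

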